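# Warm the mounting plates in the covered pan

## Robot

A 7-joint arm with a two-finger parallel gripper is mounted at the origin on the work surface. World frame = base frame: x ahead of the robot, y to its left, z up, the work surface at z = 0. Lengths are in m, angles in degrees, forces in N, time in s.
With the tool pointing down it reaches from about 0.425 to 0.925 m from the base axis. Payload 6.8 kg.
Tool frame: the origin (TCP) lies on the mounting face of the last link; the fingertips stand 173 mm ahead of it and the grasp point (between the pads) lies 155 mm ahead of it; z points along the fingers, y is the direction in which the jaws open and shut (so a half turn about z gives the same grasp; the last joint's range is limited). The gripper opens to 85 mm and grips with 20 to 120 N. Pads are 22 mm wide; open, the fingers measure 114 mm over their backs; the gripper's body (76 mm by 85 mm) begins 54 mm behind the grasp point. The pads swing forward as they close: fully open they stand 13 mm farther back than shut.
Start: joints at [63.822, 27.33, 1.283, 89.118, -0.659, 63.558, -4.761], TCP at [0.231, -0.634, 0.405] pointing down, gripper open.
Joint ranges: [-169.35, 169.35], [-19.33, 120.38], [-80.79, 83.38], [13.8, 139.57], [-78.32, 258.32], [9.67, 109.79], [-169.56, 169.56]. Speed limits (degrees/s): [136.94, 136.94, 180, 180, 180, 180, 180].

## Interface

Orientations are given as [roll, pitch, yaw] about the fixed x, y, z axes, in that order (R = Rz(yaw) Ry(pitch) Rx(roll)).
In Python, from plant import robot gives the robot as it stands.
- The arm moves only by the tool send_rows, never from a script. Its argument "motion" is text: rows parted by semicolons, each of 7 numbers parted by spaces: the shift along the world's x, y, z in units of 25 mm (1.0 is 25 mm), then the turn, a rotation vector about the world's x, y, z in units of 10 degrees (1.0 is 10 degrees), then the opening, from 0 (shut) to 1 (fully open). A call has 1 to 10 rows; each row is the pose to reach, as a shift and turn from the pose measured when the call began; what a row does not reach only later rows make up. A row lasts 1/8 s, in which the tool goes at most 62.5 mm and 10.7 degrees, less where a joint would pass 70% of its speed; a pose out of reach is approached as far as the arm can. A call with a gripper value outside its range is refused whole. The fingers move at their own pace and stop on an object; "squeeze" is the grip in N (left out, the last holds). Time passes only in rows, so rows that repeat a pose let the fingers close. It gives the time, the measured TCP pose, the force and the opening at its end, in the units of the state.
- robot.sense(): the state, without advancing time (a new reading comes with each control period).
- robot.read_camera(name): name is "side" or "top"; returns a dict with "frame" (400x640x3 uint8, red, green, blue), "camera_matrix" (3x3 intrinsics, pixels), "dist" ([k1, k2, p1, p2, k3] as OpenCV has them; the pictures are not rectified), "extrinsics" (4x4, takes a point from world to camera coordinates). Camera axes: x right, y up, looking along -z (the intrinsics and any distortion apply to the point x, -y, -z); pixel columns grow to the right and rows downward; lengths in m; the calibration is good to about 2 mm. A picture is of the moment at which its call begins. There is no depth.
- robot.close_job(): hands the job in, once; it reports no verdict.
The state is a dict: "clock": time; "joint_pos": joint angles; "qd": joint speeds; "effort": joint torques, N m; "eef_pos": TCP position; "ee_rot": TCP orientation; "force": force on the tool from outside, world axes, zero at the start; "ft_torque": the same for the moment, N m; "finger_gap": finger opening in m.
Only numpy, scipy, OpenCV 4.12 (cv2) and the standard library are available. Lean on these libraries where they do the work, as an engineer would, in place of code of your own. Each camera call takes 0.05 s, during which the arm holds its last target.

## Task

Get the blue mounting plates warming: slide the pan by its handle, without lifting it, from the red hot ring to the centre of the white loading ring, lay every blue plate down inside it there (they may overlap, but none on edge), and put the orange lid on so that it sits fully down over both pegs. Then slide the covered pan, again without lifting it, back to the centre of the red ring, and last press the green start button right down once; leave the other things on the bench where they are.

Things in the scene. Friction and masses are not known exactly. Their poses are not given: they have to be found in the camera images.
- stove: fixed two-zone hotplate, aluminium with a black top, 250 (x) by 345 (y) by 30 mm high, flat top at z = 30 mm. Origin under the point midway between its two marked rings; z up.
- heat_ring: the red ring painted on the hotplate with a small red dot in its middle (162 mm across): the hot position. Origin at its centre, on the hotplate's top. The two rings lie side by side (along y of the hotplate), 176 mm centre to centre; which one is on the left varies.
- load_ring: the white ring painted on the hotplate with a white dot in its middle (162 mm across): the loading position. Origin at its centre, on the hotplate's top.
- pan: steel pan, loose, 0.5 to 0.75 kg. Origin at the centre of its underside, z up. Outer radius 70 mm, inner 66; inner floor 5 mm up, rim 46 mm up. Straight black handle along -x, 18 mm wide, 14 tall, centre line 34 mm up, from 72 to 152 mm out. Two lugs at y = +-83 mm carry upright brass pegs, 9 mm thick, cone-tipped, from 46 to 61 mm up.
- lid: orange pan lid, loose, 0.16 kg: disc of radius 68 mm, 5 mm thick, with lugs at y = +-83 mm (192 mm overall), each with a 13 mm square hole for a pan peg; either way round fits, x axis along the pan's. Seated, its underside is 46 mm above the pan's. Origin at the centre of its flat underside, z up.
- pan_grip (a point): point on the pan's handle centre line, 110 mm from the pan's centre, 34 mm above its underside; axes as the pan's
- lid_grip (a point): middle of the black bar grip on the lid, 26 mm above the lid's underside; the bar runs along the lid's x axis, 60 mm long and 16 mm thick (y), from 5 to 37 mm above the lid's underside
- start (a joint): green start button, 32 mm across, in a black housing at the rear of the hotplate, midway between the rings: 0 up, 0.006 m fully pressed (5 N, springs back).
- start_top (a point): centre of the start button's top face
- plate1: flat blue mounting plate with two brass dots, loose, 64 (x) by 36 (y) by 6 mm (z), 40 g, one of 3 or 4 lying on a white mat 3 mm thick. Origin at the centre of its underside.
- plate2: flat blue mounting plate with two brass dots, loose, 64 (x) by 36 (y) by 6 mm (z), 40 g, one of 3 or 4 lying on a white mat 3 mm thick. Origin at the centre of its underside.
- plate3: flat blue mounting plate with two brass dots, loose, 64 (x) by 36 (y) by 6 mm (z), 40 g, one of 3 or 4 lying on a white mat 3 mm thick. Origin at the centre of its underside.
- plate4: flat blue mounting plate with two brass dots, loose, 64 (x) by 36 (y) by 6 mm (z), 40 g, one of 3 or 4 lying on a white mat 3 mm thick. Origin at the centre of its underside.
- model_a: bystander, to be left alone: plaster dental model with white teeth, 55 by 62 by 23 mm. Origin at its underside.
- model_b: bystander, to be left alone: plaster dental model with yellow teeth, 55 by 62 by 23 mm. Origin at its underside.
- wax_jar: bystander, to be left alone: jar with red lid, 56 mm across, 60 mm tall. Origin at its underside.
- wax_spatula: bystander, to be left alone: spatula 160 mm long, lying along its x axis. Origin at its underside.
- bench_brush: bystander, to be left alone: brush 150 mm long, lying along its x axis. Origin at its underside.
- mix_bowl: bystander, to be left alone: green mixing bowl, 90 mm across, 50 mm tall. Origin at its underside.

How it is judged (in metres and radians):
On the way, in this order (a step that is already met when the one before it is completed fails the run):
1. the pan has been slid to the white loading ring (horizontal distance between pan and load_ring below 0.015 m and linear speed of pan below 0.02 m/s), for 0.3 s.
2. every plate lies in the pan, off the hot ring (horizontal distance between each of plate1, plate2, plate3, plate4 and pan below 0.06 m and z of plate1 in the frame of pan between 0 and 0.036 m and z of plate2 in the frame of pan between 0 and 0.036 m and z of plate3 in the frame of pan between 0 and 0.036 m and z of plate4 in the frame of pan between 0 and 0.036 m and horizontal distance between pan and heat_ring above 0.1 m), for 0.3 s.
3. the lid is seated over both pegs, the pan still off the hot ring (all of step 2 and horizontal distance between lid and pan below 0.006 m and z of lid in the frame of pan between 0.043 and 0.0495 m and angle between the x axis of lid and the x axis of pan, either way round below 0.07 rad and angle between lid's own z axis and vertical below 0.06 rad), for 0.3 s.
4. the covered pan is back on the red ring (horizontal distance between pan and heat_ring below 0.015 m and linear speed of pan below 0.02 m/s and horizontal distance between lid and pan below 0.006 m and z of lid in the frame of pan between 0.043 and 0.0495 m and angle between the x axis of lid and the x axis of pan, either way round below 0.07 rad and angle between lid's own z axis and vertical below 0.06 rad and horizontal distance between each of plate1, plate2, plate3, plate4 and pan below 0.06 m and z of plate1 in the frame of pan between 0 and 0.036 m and z of plate2 in the frame of pan between 0 and 0.036 m and z of plate3 in the frame of pan between 0 and 0.036 m and z of plate4 in the frame of pan between 0 and 0.036 m), for 0.3 s.
5. the start button is pressed right down (value of joint start above 0.0045 m and horizontal distance between pan and heat_ring below 0.015 m), for 0.05 s.
At the end, for the whole second after the job is handed in: The pan stands level and still within 15 mm of the red ring's centre, all plates present lie inside it, tilted by less than 34 degrees, the lid is seated on its rim over both pegs (within 6 mm and 4 degrees, underside under 3.5 mm above the rim), and the button has sprung back (all of step 4 and (angle between plate1's own z axis and vertical below 0.6 rad or angle between plate1's own z axis and vertical above 2.54 rad) and (angle between plate2's own z axis and vertical below 0.6 rad or angle between plate2's own z axis and vertical above 2.54 rad) and (angle between plate3's own z axis and vertical below 0.6 rad or angle between plate3's own z axis and vertical above 2.54 rad) and (angle between plate4's own z axis and vertical below 0.6 rad or angle between plate4's own z axis and vertical above 2.54 rad) and value of joint start below 0.002 m and angle between pan's own z axis and vertical below 0.05 rad); the robot touches nothing.
It fails at once if the pan is lifted off the hotplate (underside more than 12 mm above its top) (z of pan in the frame of stove above 0.042 m).
It fails at once if the pan is tipped by more than 17 degrees (angle between pan's own z axis and vertical above 0.3 rad).
It fails at once if a bystander is moved by more than 40 mm (distance of any of model_a, model_b, wax_jar, wax_spatula, bench_brush, mix_bowl from where it was at the start of the episode above 0.04 m).
Of plate1, plate2, plate3, plate4 only 3 to 4 are there at a start; the rules pass over those that are not, and their reading is None.
At some moment in a run one of plate1, plate2, plate3, plate4, lid, pan may be knocked a few centimetres aside while the robot is not near it.
Once in a run the grip may slacken for a moment while it holds something.
It also fails if it takes over 210 s, if anything falls off the work surface, if the arm or the gripper's body presses on something with over 40 N, if the wrist force passes 120 N, or if a joint passes its speed limit or range.

## Working session

There is one attempt and no reset: what is moved stays moved. The work goes in short steps, Python scripts to look and compute and a tool call to move; the robot and the scene stay as the last step left them, time stands still between calls to the robot, and variables do not carry over. Pictures are saved under pics/ and viewed, and the job is handed in when it is done.

Besides the shell and the picture viewer there is one more tool, called as a command line: name --argument value ..., lists and objects as JSON in quotes. send_rows: Moves the arm, as the interface text tells. Its arguments: {"type":"object","properties":{"motion":{"type":"string"},"squeeze":{"type":"number"}},"required":["motion"]}

```bash
mkdir -p pics; ls
python3 - <<'E'
from plant import robot
import cv2,numpy as np
print(robot.sense())
for n in("side","top"):
    c=robot.read_camera(n)
    cv2.imwrite(f"pics/{n}0.png",c["frame"][:,:,::-1])
    print(n,c["camera_matrix"],c["dist"],c["extrinsics"])
E
```

```text
pics
{'clock': 0.0, 'joint_pos': array([63.82025589, 27.37558182,  1.27992436, 89.17700873, -0.65901326,
       63.55780654, -4.76045617]), 'qd': array([ 0.03916387,  0.0266795 ,  0.03812699, -0.02031748,  0.02147887,
        0.0619428 ,  0.01910653]), 'effort': array([ 1.47706771e-03, -5.96447289e+01,  1.60873018e+00, -2.81191063e+01,
        1.25535109e-02,  9.49322392e-03,  9.22406429e-06]), 'eef_pos': array([ 0.23062683, -0.63409226,  0.40373752]), 'ee_rot': array([-1.79897219e+02,  7.51501679e-03,  1.99881419e+01]), 'force': array([-0.68803259, -0.64907079,  0.2795826 ]), 'ft_torque': array([ 0.02180105, -0.00422165, -0.04380214]), 'finger_gap': 0.08551714347434405}
side [[412.75099129   0.         308.7480464 ]
 [  0.         412.75099129 190.88405746]
 [  0.           0.           1.        ]] [-0.01613117  0.          0.          0.          0.        ] [[-0.68537029 -0.72819375  0.0011981   0.36738398]
 [ 0.53995448 -0.50709565  0.67179101 -0.32260488]
 [-0.48858646  0.46107252  0.74073977 -1.07927036]
 [ 0.          0.          0.          1.        ]]
top [[364.91763085   0.         318.9229344 ]
 [  0.         364.91763085 201.29946139]
 [  0.           0.           1.        ]] [0.02045009 0.         0.         0.         0.        ] [[ 0.01120878 -0.99988833 -0.00988356 -0.00516435]
 [ 0.99029879  0.00973114  0.13861319 -0.55841894]
 [-0.13850153 -0.01134137  0.99029728 -1.02796482]
 [ 0.          0.          0.          1.        ]]
```

View pics/top0.png

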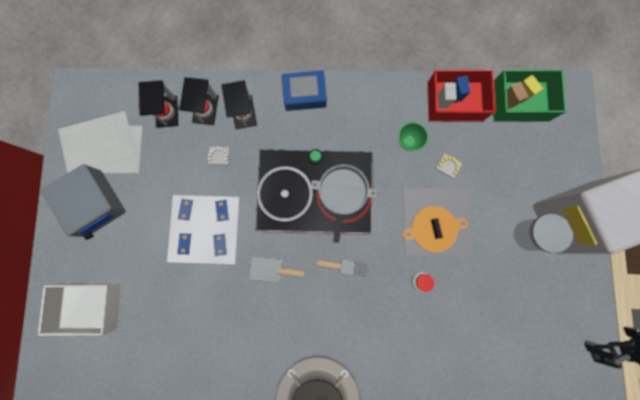

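View pics/side0.png

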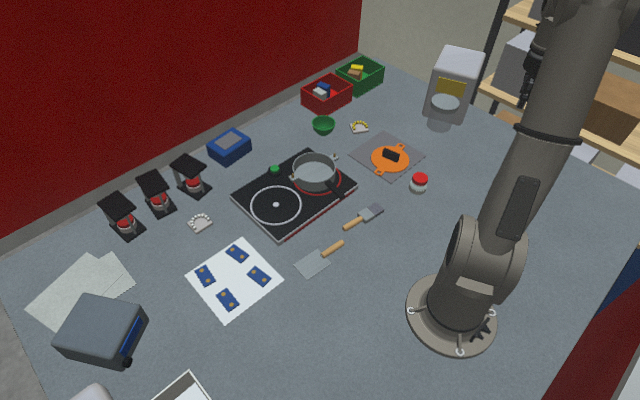

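The top view shows the robot base at the bottom centre (+x up, +y left). The white ring is at about (285,194), the pan on the red ring at about (343,190) and the button at (316,156). Four plates lie near (203,227) and the lid is at (436,229). I'll enlarge these areas.

```bash
cat > h.py <<'E'
import numpy as np,cv2
def load(n):
    from plant import robot
    return robot.read_camera(n)
def ray(c,u,v):
    p=cv2.undistortPoints(np.array([[[u,v]]],float),c["camera_matrix"],np.array(c["dist"]))[0,0]
    E=c["extrinsics"];R=E[:3,:3];t=E[:3,3]
    d=R.T@np.array([p[0],-p[1],-1.]);o=-R.T@t
    return o,d
def atz(c,u,v,z):
    o,d=ray(c,u,v);return o+d*(z-o[2])/d[2]
def proj(c,P):
    E=c["extrinsics"];q=(E[:3,:3]@np.atleast_2d(P).T).T+E[:3,3]
    q=q*[1,-1,-1]
    return cv2.projectPoints(q.reshape(-1,1,3),np.zeros(3),np.zeros(3),c["camera_matrix"],np.array(c["dist"]))[0][:,0]
def crop(c,name,x0,y0,x1,y1,s):
    f=c["frame"][y0:y1,x0:x1,::-1]
    im=cv2.resize(f,None,fx=s,fy=s,interpolation=cv2.INTER_CUBIC)
    for u in range((x0+9)//10*10,x1,10):
        cv2.line(im,((u-x0)*s,0),((u-x0)*s,4 if u%50 else 10),(0,255,255),1)
        if u%20==0: cv2.putText(im,str(u),((u-x0)*s,18),0,.35,(0,255,255),1)
    for v in range((y0+9)//10*10,y1,10):
        cv2.line(im,(0,(v-y0)*s),(4,(v-y0)*s),(0,255,255),1)
        if v%20==0: cv2.putText(im,str(v),(6,(v-y0)*s+4),0,.35,(0,255,255),1)
    cv2.imwrite(name,im)
E
python3 - <<'E'
from h import *
c=load("top")
crop(c,"pics/t1.png",250,140,380,250,6)
crop(c,"pics/t2.png",160,190,250,270,8)
crop(c,"pics/t3.png",395,185,475,260,8)
E
```

```text
(no output)
```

View pics/t1.png

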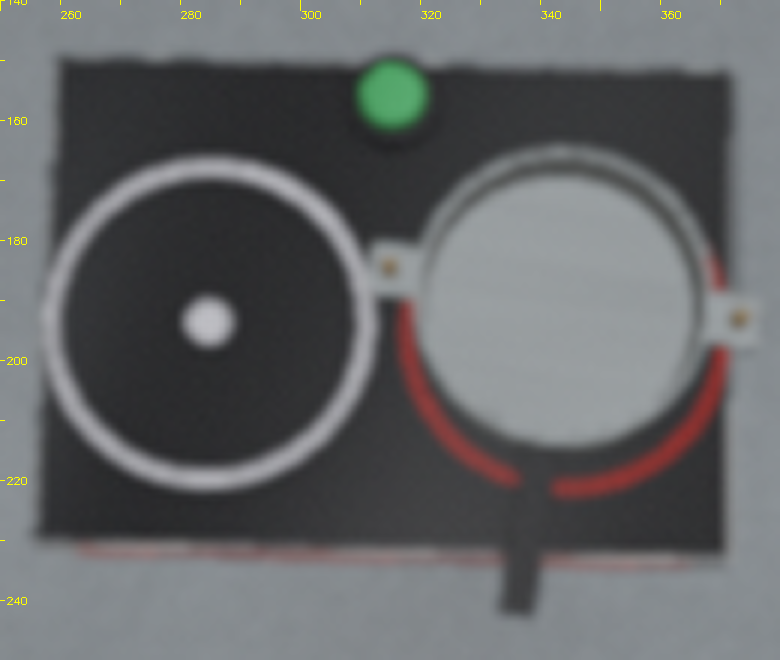

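View pics/t2.png

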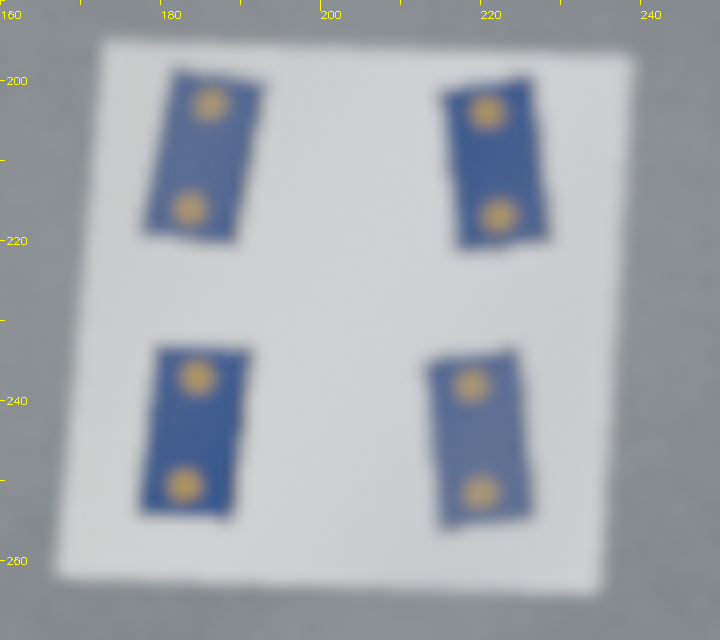

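View pics/t3.png

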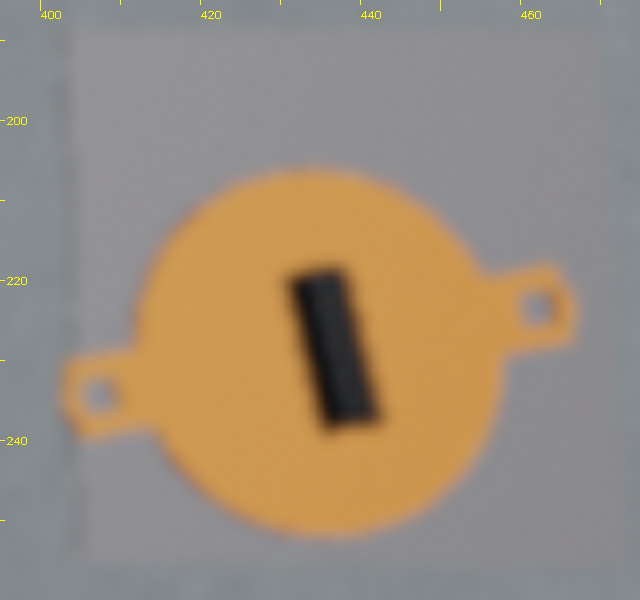

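White dot is at (284.5,193.5), the peg tips at (315,184.5) and (373,193), the handle end at (336.5,242) and the button at (315.8,155.5). Lid holes are at (407,234) and (462.5,223). The four plates have clear dot pairs. Next I'll work out positions.

```bash
cat > m1.py <<'E'
from h import *
c=load("top")
w=lambda u,v,z:atz(c,u,v,z)[:2]
np.set_printoptions(precision=4,suppress=True)
load_=w(284.6,193.5,.03)
print("load",load_)
cor=[w(260,149.5,.03),w(371.5,151.5,.03),w(370,231.8,.03),w(256.5,229.5,.03)]
print("stove corners",cor,"ctr",np.mean(cor,0))
print("sizes",np.linalg.norm(cor[0]-cor[1]),np.linalg.norm(cor[1]-cor[2]))
yd=(cor[0]-cor[1]+cor[3]-cor[2]);yd/=np.linalg.norm(yd);print("stove yaw",np.degrees(np.arctan2(-yd[0],yd[1])))
print("heat est",load_-.176*yd,"mid",load_-.088*yd)
p1,p2=w(314.9,184.4,.091),w(373,193,.091)
print("pegs",p1,p2,np.linalg.norm(p1-p2),"pan",(p1+p2)/2)
d=p1-p2;print("pan yaw",np.degrees(np.arctan2(-d[0],d[1])))
h=w(336.3,242,.071);pc=(p1+p2)/2;print("handle end",h,np.linalg.norm(h-pc),"yaw",np.degrees(np.arctan2(*(pc-h)[::-1])))
print("button",w(315.8,155.5,.05))
a,b=w(407.3,234,.008),w(462.2,223.3,.008);d=a-b;print("lid",(a+b)/2,np.linalg.norm(d),np.degrees(np.arctan2(-d[0],d[1])))
for n,q in dict(A=(186.2,203,183.8,216),B=(219.8,204,221.2,217),C=(184.6,237,183,250.6),D=(218.6,238,219.7,251.5)).items():
    a,b=w(*q[:2],.009),w(*q[2:],.009);d=a-b
    print(n,(a+b)/2,np.linalg.norm(d),np.degrees(np.arctan2(d[1],d[0])))
E
python3 m1.py
```

```text
load [0.582  0.1026]
stove corners [array([0.7154, 0.1799]), array([ 0.712 , -0.1552]), array([ 0.4716, -0.1487]), array([0.4748, 0.1821])] ctr [0.5934 0.0145]
sizes 0.3350953706188457 0.2405134988892067
stove yaw -0.5629503211910293
heat est [ 0.5803 -0.0734] mid [0.5811 0.0146]
pegs [0.5988 0.0119] [ 0.5759 -0.1501] 0.16360759971335884 pan [ 0.5874 -0.0691]
pan yaw -8.020195557610586
handle end [ 0.4398 -0.0494] 0.14885330354056067 yaw -7.603716309602187
button [0.6929 0.0113]
lid [ 0.4843 -0.3429] 0.16591833321835983 11.661245924176145
A [0.5339 0.4025] 0.03958006633541524 -6.869877782933896
B [0.5319 0.2959] 0.03964562695501614 8.87518026237033
C [0.4317 0.3996] 0.04004910181238697 -3.0857800822033234
D [0.4299 0.2949] 0.03995601957096707 7.55932704941152
```

Measured sizes agree with the given ones (pegs 163.6 vs 166 mm, dots about 40 mm apart). Now I'll move above the pan handle.

send_rows --motion "9.9 23.2 -2.4 0 0 -2.8 0.7;9.9 23.2 -2.4 0 0 -2.8 0.7;9.9 23.2 -2.4 0 0 -2.8 0.7;9.9 23.2 -2.4 0 0 -2.8 0.7;9.9 23.2 -2.4 0 0 -2.8 0.7;9.9 23.2 -2.4 0 0 -2.8 0.7;9.9 23.2 -2.4 0 0 -2.8 0.7;9.9 23.2 -2.4 0 0 -2.8 0.7;9.9 23.2 -2.4 0 0 -2.8 0.7;9.9 23.2 -2.4 0 0 -2.8 0.7" --squeeze 40

```text
clock: 1.45
eef_pos: [0.4752, -0.0603, 0.345]
ee_rot: [-179.9, -0.0, -8.0]
force: [0.8, -1.3, -0.1]
finger_gap: 0.0597
```

send_rows --motion "0.1 0.2 -1.5 0 0 0 0.7;0.1 0.2 -3 0 0 0 0.7;0.1 0.2 -3 0 0 0 0.7"

```text
clock: 1.82
eef_pos: [0.4765, -0.0551, 0.2679]
ee_rot: [-180.0, 0.3, -8.0]
force: [-0.1, -0.3, -0.1]
finger_gap: 0.0596
```

Run:
```python
from h import *
c=load("side");crop(c,"pics/s2.png",230,130,390,250,5)
c=load("top");crop(c,"pics/t4.png",250,140,400,260,5)
```

```text
(no output)
```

View pics/s2.png

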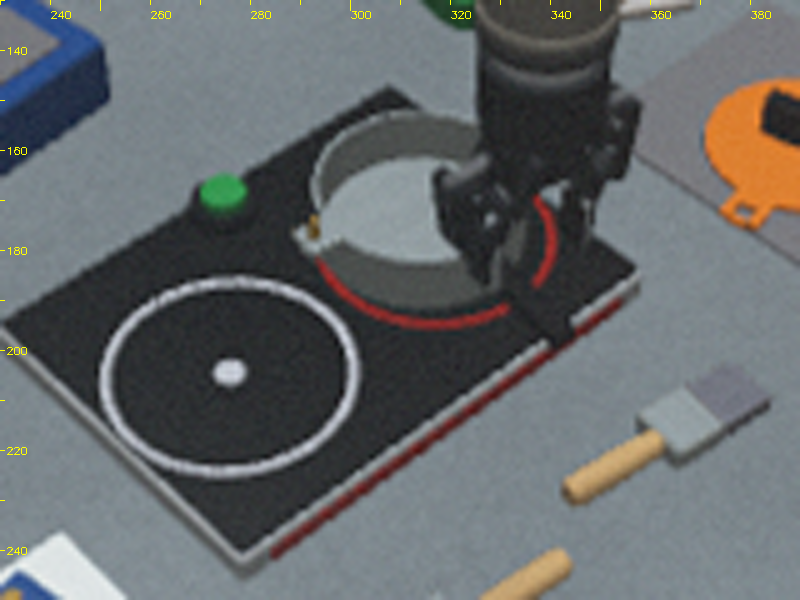

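View pics/t4.png

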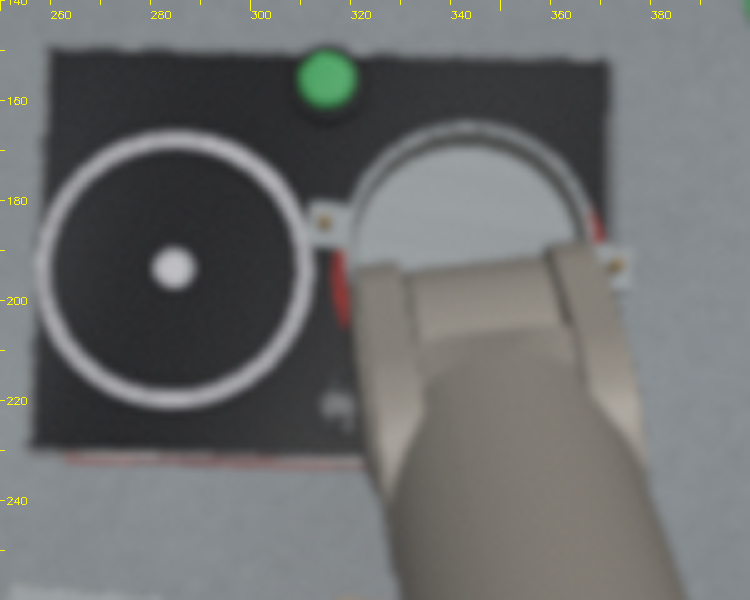

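The jaws straddle the handle in the side view, left finger at about (328,180) and right at about (345,172). I'll descend and close.

send_rows --motion "0.05 0 -1 0 0 0 0.7;0.1 0 -1.9 0 0 0 0.7;0.1 0 -1.9 0 0 0 0.7;0.1 0 -1.9 0 0 0 0.1;0.1 0 -1.9 0 0 0 0.1;0.1 0 -1.9 0 0 0 0.1;0.1 0 -1.9 0 0 0 0.1;0.1 0 -1.9 0 0 0 0.1"

```text
clock: 2.92
eef_pos: [0.4811, -0.0554, 0.2244]
ee_rot: [-179.9, -0.2, -8.0]
force: [-1.2, 1.0, 8.4]
finger_gap: 0.0167
```

Run:
```python
from h import *
c=load("side");crop(c,"pics/s3.png",230,130,390,250,5)
print(atz(c,274.5,204.3,.03))
from plant import robot
s=robot.sense();print(s['eef_pos'],s['force'],s['finger_gap'])
```

```text
[0.58097878 0.10504242 0.03      ]
[ 0.48106716 -0.05537904  0.2244361 ] [-0.18907517  0.22781201  8.10016275] 0.017041174952115344
```

View pics/s3.png

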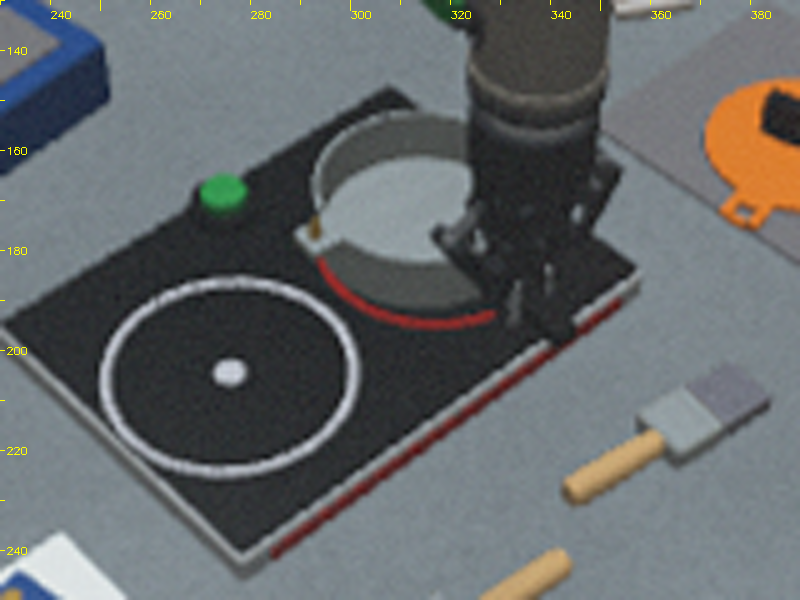

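send_rows --motion "0 0.4 0 0 0 0 0.1;0 1.1 0 0 0 0 0.1;-0.1 1.9 0 0 0 0 0.1;-0.1 2.7 0 0 0 0 0.1;-0.1 3.5 0 0 0 0 0.1;-0.2 4.3 0 0 0 0 0.1;-0.2 5.1 0 0 0 0 0.1;-0.2 5.9 0 0 0 0 0.1;-0.2 6.6 0 0 0 0 0.1;-0.2 6.9 0 0 0 0 0.1"

```text
clock: 4.22
eef_pos: [0.4759, 0.1181, 0.2245]
ee_rot: [-179.9, -0.1, -8.0]
force: [0.7, -5.1, 1.1]
finger_gap: 0.0167
```

Run:
```python
from h import *
c=load("side");crop(c,"pics/s4.png",230,130,390,250,5)
c=load("top");crop(c,"pics/t5.png",250,140,400,260,5)
from plant import robot
s=robot.sense();print(s['eef_pos'],s['ee_rot'],s['force'],s['finger_gap'])
```

```text
[0.47592547 0.11820125 0.22450875] [-1.79897821e+02 -1.55442431e-01 -7.94346053e+00] [-0.24353338  1.40083074 -0.63646189] 0.017054219717580425
```

View pics/s4.png

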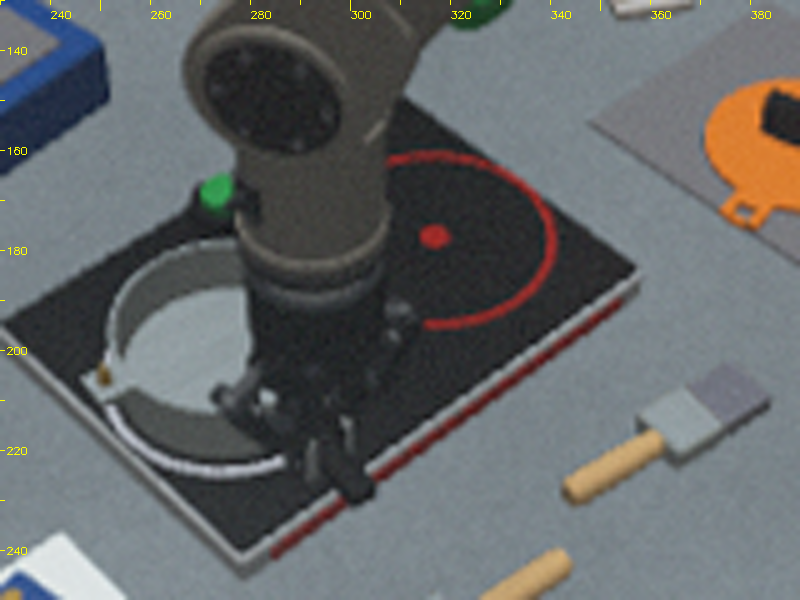

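View pics/t5.png

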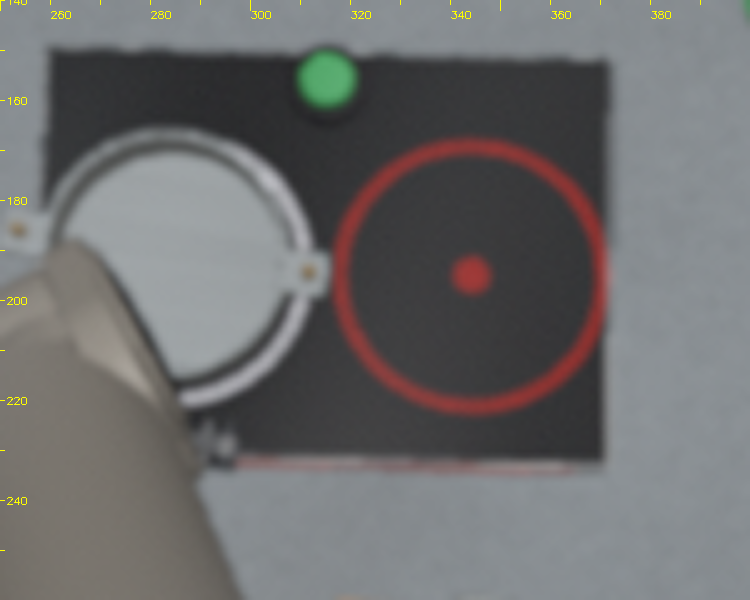

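Red dot is now visible at top (342.3,195) and side (314.4,177.4). The pegs are at top (251.5,186) and (309.5,194.4).

```bash
cat > pan.py <<'E'
from h import *
def pan(c,a,b):
    p1,p2=atz(c,*a,.091)[:2],atz(c,*b,.091)[:2];d=p1-p2
    return (p1+p2)/2,np.linalg.norm(d),np.degrees(np.arctan2(-d[0],d[1]))
E
python3 - <<'E'
from pan import *
c=load("top");s=load("side")
print(atz(c,342.3,195,.03),atz(s,314.4,177.4,.03),pan(c,(251.5,186),(309.5,194.4)))
E
```

```text
[ 0.57914301 -0.06800931  0.03      ] [ 0.58004514 -0.06715997  0.03      ] (array([0.5814201 , 0.10794725]), np.float64(0.16421337064559663), np.float64(-7.777033768184889))
```

send_rows --motion "0 0 0 0 0 0 0.1;0 0 0 0 0 0 0.5;0 0 0 0 0 0 0.6;0 0 0 0 0 0 0.6;0 0 1 0 0 0 0.6;0 0 2.5 0 0 0 0.6;0 0 4 0 0 0 0.6;0 5 4 0 0 0 0.6;0 5 4 0 0 0 0.6;0 5 4 0 0 0 0.6"

```text
clock: 5.68
eef_pos: [0.4748, 0.2483, 0.3251]
ee_rot: [-179.7, -0.2, -7.5]
force: [0.1, -0.7, -0.4]
finger_gap: 0.0512
```

Run:
```python
from h import *
c=load("side");crop(c,"pics/s5.png",180,130,340,250,5)
c=load("top");crop(c,"pics/t6.png",160,150,320,270,5)
```

```text
(no output)
```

View pics/s5.png

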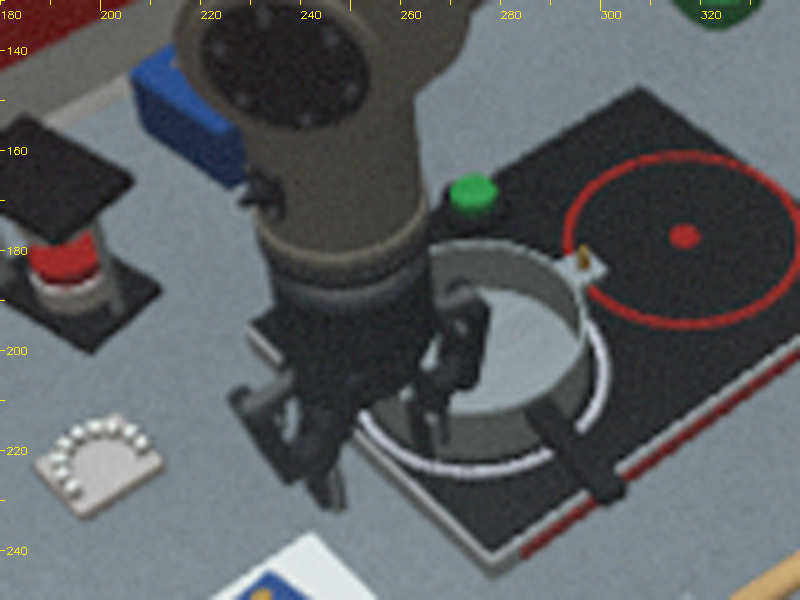

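View pics/t6.png

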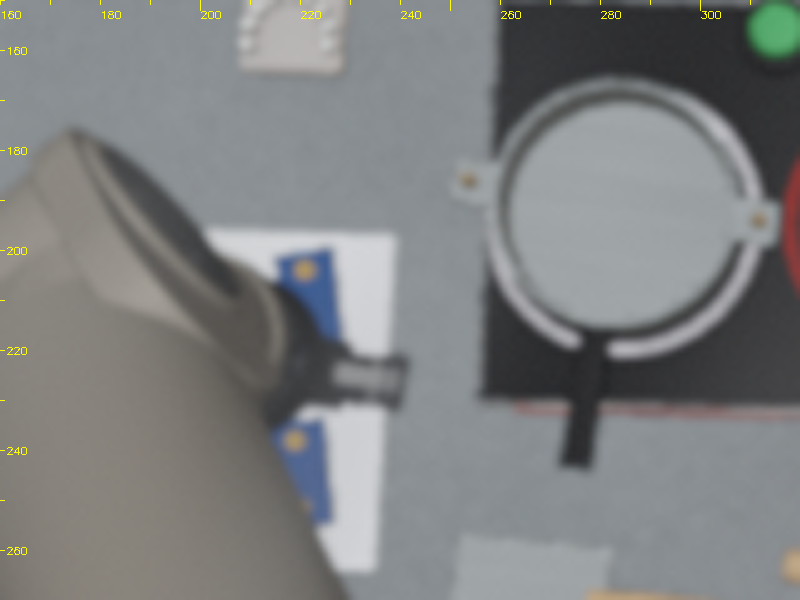

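Run:
```python
from h import *
im=cv2.imread("pics/side0.png")
cc=cv2.resize(im[225:325,175:295],None,fx=6,fy=6,interpolation=cv2.INTER_CUBIC)
cv2.imwrite("pics/s6.png",cc)
```

```text
(no output)
```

View pics/s6.png

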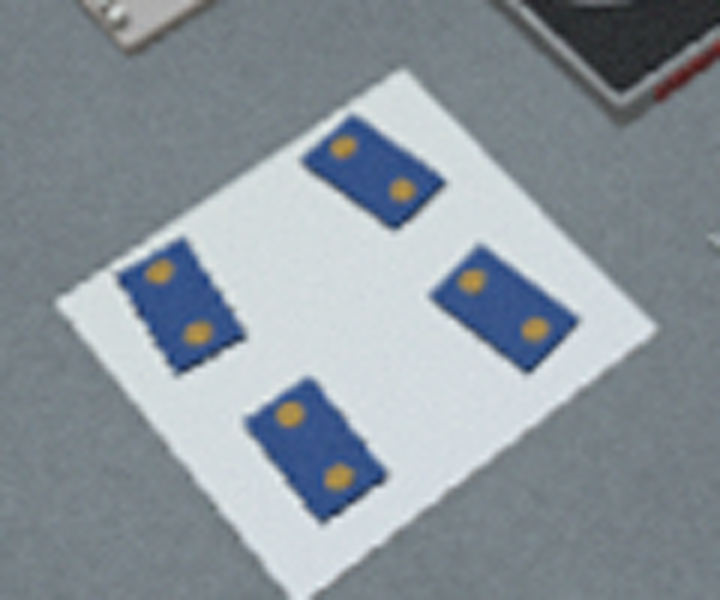

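Crop dots: A (159,271),(197,332); B (343,147),(402,190); C (290,414),(338,477); D (473,281),(535,329).

Run:
```python
from h import *
c=load("side")
np.set_printoptions(precision=4,suppress=True)
for n,q in dict(A=(159,271,197,332),B=(343,147,402,190),C=(290,414,338,477),D=(473,281,535,329)).items():
    a,b=[atz(c,175+q[i]/6,225+q[i+1]/6,.009)[:2] for i in(0,2)];d=a-b
    print(n,(a+b)/2,np.linalg.norm(d),np.degrees(np.arctan2(d[1],d[0])))
```

```text
A [0.5304 0.4029] 0.0395949197615453 -7.645904049279533
B [0.5278 0.2931] 0.039895821961561745 8.606177173611167
C [0.4276 0.3999] 0.03963598382110388 -3.5511182020242047
D [0.4255 0.2939] 0.03977721352285976 7.322875251721957
```

Both cameras agree to 4 mm. Now plate B.

send_rows --motion "1 1 -1 0 0 0.8 0.8;2.2 1.85 -2 0 0 1.6 0.8;2.2 1.85 -4 0 0 1.6 0.8;2.2 1.85 -5 0 0 1.6 0.8;2.2 1.85 -5 0 0 1.6 0.8;2.2 1.85 -5 0 0 1.6 0.8"

```text
clock: 6.58
eef_pos: [0.5316, 0.2875, 0.2003]
ee_rot: [-179.9, -0.2, 7.9]
force: [1.0, -0.4, 0.5]
finger_gap: 0.0684
```

Run:
```python
from h import *
c=load("side");crop(c,"pics/s7.png",180,210,310,310,6)
```

```text
(no output)
```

View pics/s7.png

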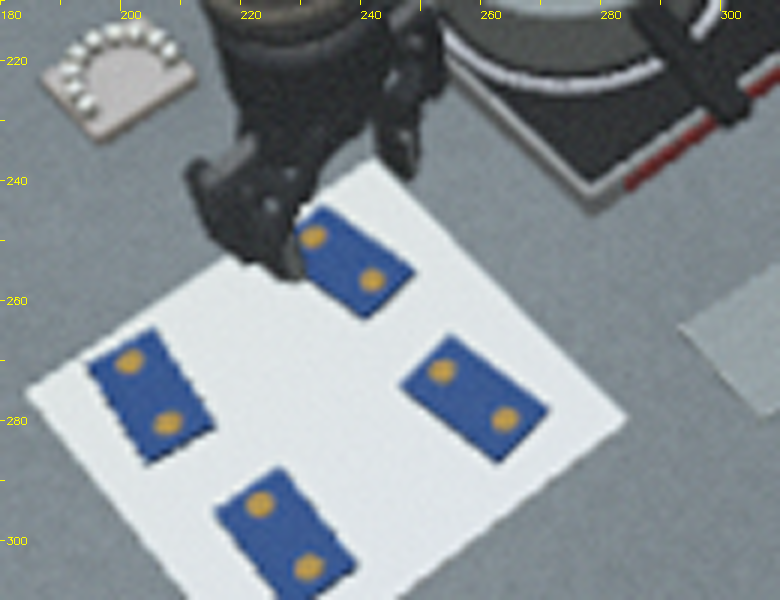

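send_rows --motion "0 0.25 -0.5 0 0 0 0.7;0 0.25 -1.0 0 0 0 0.6;0 0.25 -1.0 0 0 0 0.2;0 0.25 -1.0 0 0 0 0.2;0 0.25 -1.0 0 0 0 0.2;0 0.25 -1.0 0 0 0 0.2;0 0.25 -1.0 0 0 0 0.2"

```text
clock: 7.5
eef_pos: [0.5319, 0.2941, 0.1758]
ee_rot: [-179.9, -0.3, 8.0]
force: [1.6, -0.8, 3.3]
finger_gap: 0.0342
```

Run:
```python
from h import *
c=load("side");crop(c,"pics/s8.png",180,210,310,310,6)
```

```text
(no output)
```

View pics/s8.png

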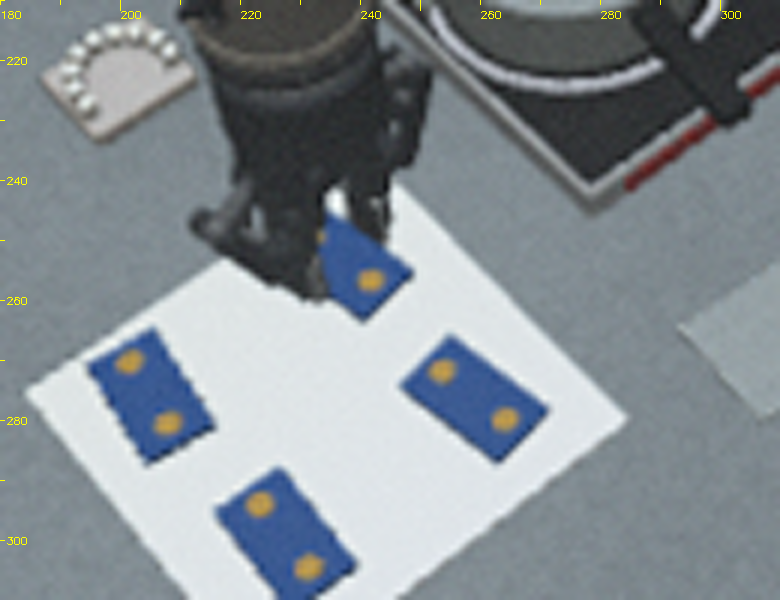

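Gap is 34.2 mm (36 mm plate), so it's held. Now to carry it to the pan centre.

send_rows --motion "0 0 1 0 0 0 0.2;0 0 3 0 0 0 0.2;0 0 4.5 0 0 0 0.2;1 -2 4.5 0 0 0 0.2;2 -4 4.5 0 0 0 0.2;2 -6 4.5 0 0 0 0.2;2 -7.5 4.5 0 0 0 0.2;2 -7.5 4.5 0 0 0 0.2;2 -7.5 4.5 0 0 0 0.2"

```text
clock: 8.68
eef_pos: [0.5815, 0.1074, 0.2879]
ee_rot: [-179.9, -0.2, 8.0]
force: [0.2, 1.6, -0.4]
finger_gap: 0.0348
```

Run:
```python
from h import *
c=load("side");crop(c,"pics/s9.png",190,120,330,240,5)
```

```text
(no output)
```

View pics/s9.png

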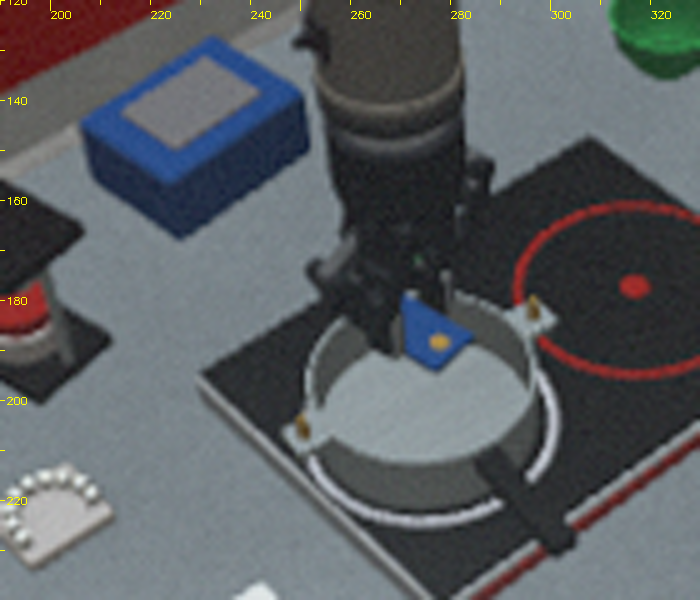

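The plate is held flat above the pan. I'll lower and release.

send_rows --motion "0 0 -1.5 0 0 0 0.2;0 0 -2.7 0 0 0 0.2;0 0 -3.1 0 0 0 0.2;0 0 -3.1 0 0 0 0.2;0 0 -3.1 0 0 0 0.55;0 0 -3.1 0 0 0 0.55;0 0 -1.5 0 0 0 0.55;0 0 0.5 0 0 0 0.55;0 6.5 0.5 0 0 -1 0.7;0 6.5 0.5 0 0 -1.6 0.7"

```text
clock: 9.98
eef_pos: [0.5823, 0.2334, 0.3027]
ee_rot: [-179.8, -0.5, -8.4]
force: [0.4, 1.0, -0.2]
finger_gap: 0.0596
```

Run:
```python
from h import *
c=load("side");crop(c,"pics/s10.png",180,180,310,310,4)
```

```text
(no output)
```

View pics/s10.png

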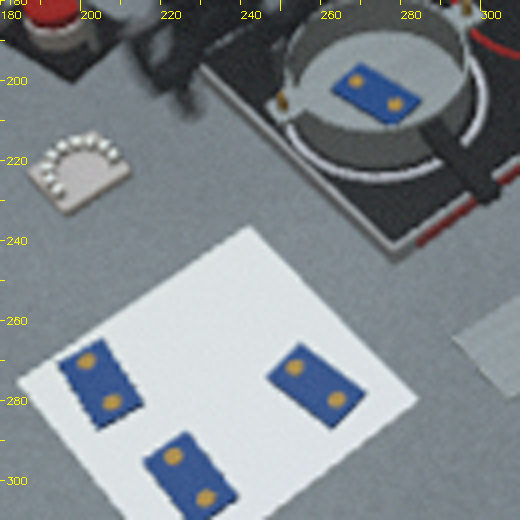

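Plate B lies flat in the pan; A, C and D are unmoved. Next is plate A.

send_rows --motion "-1 2.5 0 0 0 0.1 0.7;-2 5 0 0 0 0.1 0.7;-2 6.8 -1.5 0 0 0.1 0.7;-2 6.8 -3 0 0 0.1 0.7;-2 6.8 -4 0 0 0.1 0.7;-2 6.8 -4 0 0 0.1 0.7;-2 6.8 -4 0 0 0.1 0.7"

```text
clock: 10.9
eef_pos: [0.5302, 0.4156, 0.2044]
ee_rot: [-179.2, -0.4, -6.9]
force: [0.3, -0.1, 0.5]
finger_gap: 0.0593
```

Run:
```python
from h import *
c=load("side");crop(c,"pics/s11.png",170,210,310,310,5)
```

```text
(no output)
```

View pics/s11.png

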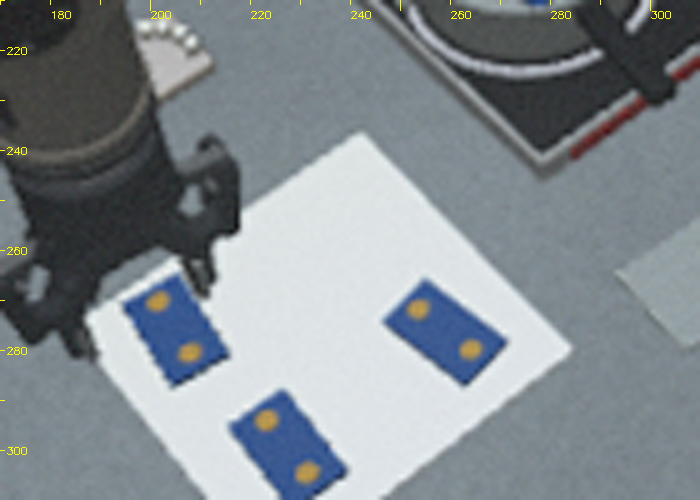

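send_rows --motion "0.05 -0.5 -0.3 0 0 0 0.7;0.05 -0.5 -0.6 0 0 0 0.7;0.05 -0.5 -1.1 0 0 0 0.6;0.05 -0.5 -1.1 0 0 0 0.2;0.05 -0.5 -1.1 0 0 0 0.2;0.05 -0.5 -1.1 0 0 0 0.2;0.05 -0.5 -1.1 0 0 0 0.2;0.05 -0.5 -1.1 0 0 0 0.2"

```text
clock: 11.95
eef_pos: [0.5315, 0.4033, 0.1773]
ee_rot: [-179.2, -0.5, -6.9]
force: [0.6, -0.4, -0.7]
finger_gap: 0.0346
```

send_rows --motion "0 0 1 0 0 0 0.2;0 0 3 0 0 0 0.2;0.5 -1 4.5 0 0 0 0.2;1 -3 4.5 0 0 0 0.2;2 -5 4.5 0 0 0 0.2;2 -7 4.5 0 0 0 0.2;2 -9 4.5 0 0 0 0.2;2 -11 4.5 0 0 0 0.2;2 -11.9 4.5 0 0 0 0.2;2 -11.9 4.5 0 0 0 0.2"

```text
clock: 13.2
eef_pos: [0.5817, 0.1034, 0.2899]
ee_rot: [-179.2, -0.5, -7.1]
force: [-0.3, 0.7, -0.6]
finger_gap: 0.0352
```

Run:
```python
from h import *
c=load("side");crop(c,"pics/s12.png",190,120,330,240,5)
```

```text
(no output)
```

View pics/s12.png

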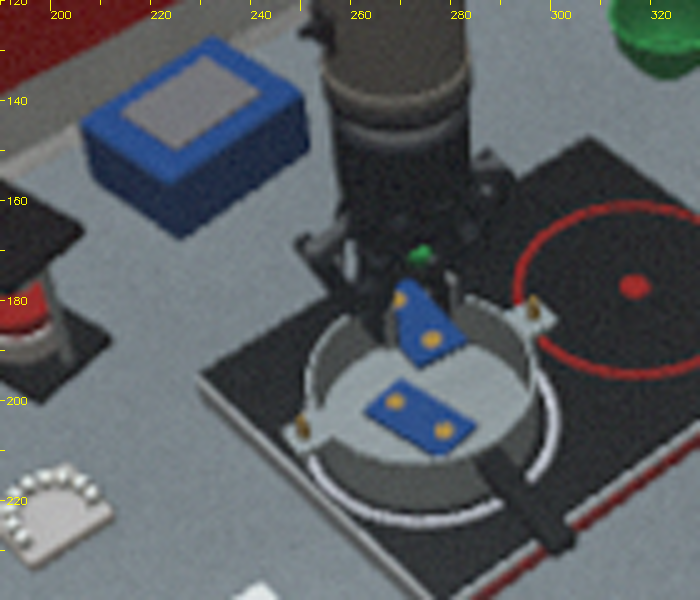

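send_rows --motion "0 0.1 -1.5 0 0 0 0.2;0 0.1 -2.5 0 0 0 0.2;0 0.1 -2.85 0 0 0 0.2;0 0.1 -2.85 0 0 0 0.2;0 0.1 -2.85 0 0 0 0.55;0 0.1 -2.85 0 0 0 0.55;0 0.1 -1.5 0 0 0 0.55;0 0.1 0.5 0 0 0 0.55;-2 5 0.5 0 0 0.4 0.7;-3 7.5 0.5 0 0 0.4 0.7"

```text
clock: 14.5
eef_pos: [0.5347, 0.2245, 0.3043]
ee_rot: [-179.1, -0.7, -3.1]
force: [1.3, 1.1, -1.1]
finger_gap: 0.0596
```

Run:
```python
from h import *
c=load("side");crop(c,"pics/s13.png",180,180,310,310,4)
```

```text
(no output)
```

View pics/s13.png

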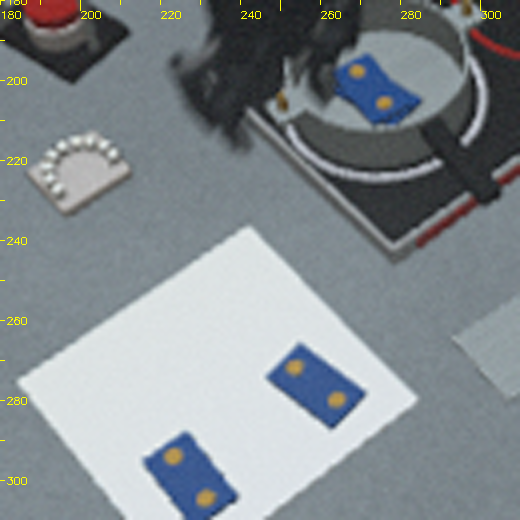

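Plate A stacked on B. Next is plate C.

send_rows --motion "-1.2 2 0 0 0 0 0.7;-2.4 4 0 0 0 0 0.7;-3.6 6 -1 0 0 0 0.7;-4.2 7 -2 0 0 0 0.7;-4.2 7 -4 0 0 0 0.7;-4.2 7 -4 0 0 0 0.7;-4.2 7 -4 0 0 0 0.7;-4.2 7 -4 0 0 0 0.7"

```text
clock: 15.55
eef_pos: [0.4259, 0.41, 0.2066]
ee_rot: [-178.5, -0.6, -2.5]
force: [0.1, 0.2, -0.6]
finger_gap: 0.0597
```

Run:
```python
from h import *
c=load("side");crop(c,"pics/s14.png",180,220,310,320,5)
```

View pics/s14.png

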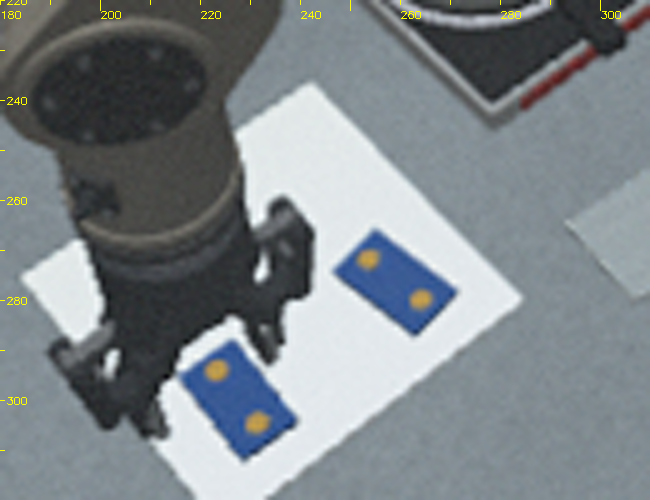

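send_rows --motion "0.15 -0.4 -0.3 -0.15 0.05 0 0.7;0.15 -0.4 -0.6 -0.15 0.05 0 0.7;0.15 -0.4 -1.2 -0.15 0.05 0 0.6;0.15 -0.4 -1.2 -0.15 0.05 0 0.2;0.15 -0.4 -1.2 -0.15 0.05 0 0.2;0.15 -0.4 -1.2 -0.15 0.05 0 0.2;0.15 -0.4 -1.2 -0.15 0.05 0 0.2;0.15 -0.4 -1.2 -0.15 0.05 0 0.2"

```text
clock: 16.6
eef_pos: [0.4294, 0.3998, 0.1762]
ee_rot: [179.9, -0.2, -2.4]
force: [-0.3, 0.5, -0.2]
finger_gap: 0.0346
```

send_rows --motion "0 0 1 0 0 0 0.2;0 0 3 0 0 0 0.2;0.5 -1 4.6 0 0 0 0.2;1.5 -3 4.6 0 0 0 0.2;2.6 -5 4.6 0 0 0 0.2;3.7 -7 4.6 0 0 0 0.2;4.7 -9 4.6 0 0 0 0.2;5.7 -11 4.6 0 0 0 0.2;6.1 -11.7 4.6 0 0 0 0.2;6.1 -11.7 4.6 0 0 0 0.2"

```text
clock: 17.85
eef_pos: [0.5823, 0.106, 0.291]
ee_rot: [179.9, -0.2, -2.6]
force: [-0.5, 0.9, 0.1]
finger_gap: 0.0345
```

Run:
```python
from h import *
c=load("side");crop(c,"pics/s15.png",190,120,330,240,5)
```

```text
(no output)
```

View pics/s15.png

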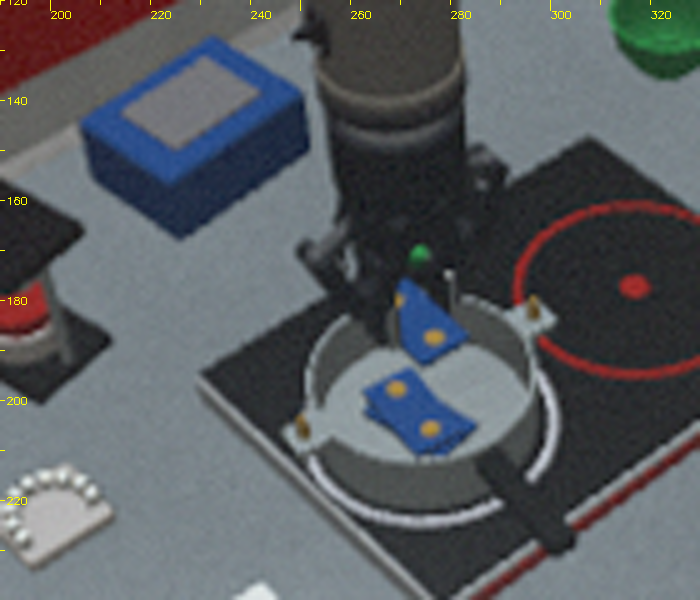

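send_rows --motion "0 0 -1.5 0 0 0 0.2;0 0 -2.4 0 0 0 0.2;0 0 -2.7 0 0 0 0.2;0 0 -2.7 0 0 0 0.2;0 0 -2.7 0 0 0 0.55;0 0 -2.7 0 0 0 0.55;0 0 -1.5 0 0 0 0.55;0 0 0.5 0 0 0 0.55;-2 3 0.5 0 0 0.5 0.7;-4 5 0.5 0 0 1 0.7"

```text
clock: 19.15
eef_pos: [0.5051, 0.2078, 0.3052]
ee_rot: [-180.0, -0.4, 7.6]
force: [-0.1, 1.8, -0.5]
finger_gap: 0.0602
```

Run:
```python
from h import *
c=load("side");crop(c,"pics/s16.png",180,180,310,310,4)
```

```text
(no output)
```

View pics/s16.png

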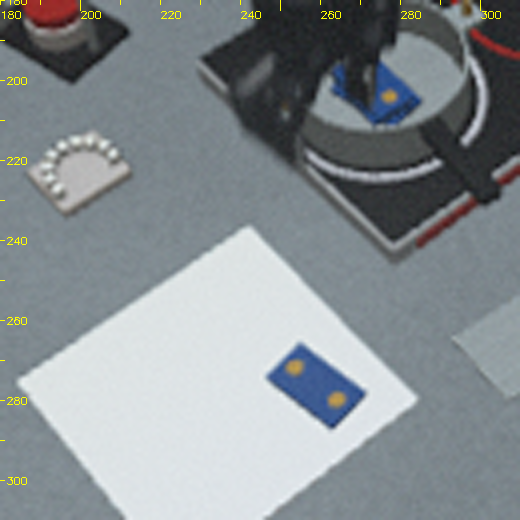

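Plate C is in, and D is unmoved. Now D.

send_rows --motion "-1.5 1.7 0 0 0 0 0.7;-3.1 3.4 -1 0 0 0 0.7;-3.1 3.4 -2.5 0 0 0 0.7;-3.1 3.4 -4 0 0 0 0.7;-3.1 3.4 -4 0 0 0 0.7;-3.1 3.4 -4 0 0 0 0.7;-3.1 3.4 -4 0 0 0 0.7"

```text
clock: 20.08
eef_pos: [0.4217, 0.3005, 0.2065]
ee_rot: [-179.7, -0.2, 8.4]
force: [0.4, -0.8, -0.1]
finger_gap: 0.0604
```

Run:
```python
from h import *
c=load("side");crop(c,"pics/s17.png",200,180,320,310,4)
```

```text
(no output)
```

View pics/s17.png

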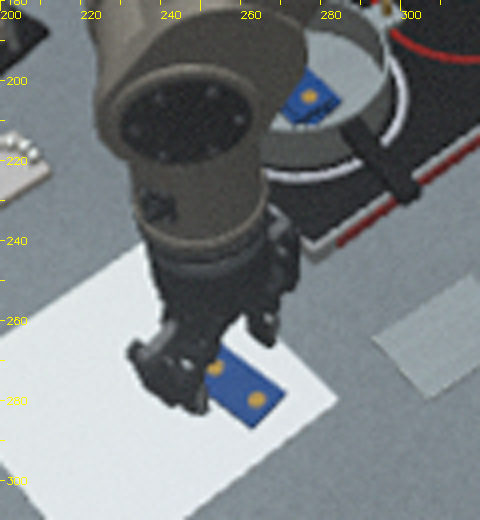

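Jaws are over the plate. I'll correct by (+6,−6 mm) and grasp.

send_rows --motion "0.2 -0.25 -0.3 0 0 -0.1 0.7;0.2 -0.25 -0.6 0 0 -0.1 0.7;0.2 -0.25 -1.2 0 0 -0.1 0.6;0.2 -0.25 -1.2 0 0 -0.1 0.2;0.2 -0.25 -1.2 0 0 -0.1 0.2;0.2 -0.25 -1.2 0 0 -0.1 0.2;0.2 -0.25 -1.2 0 0 -0.1 0.2;0.2 -0.25 -1.2 0 0 -0.1 0.2"

```text
clock: 21.12
eef_pos: [0.4263, 0.2945, 0.1761]
ee_rot: [-179.7, -0.2, 7.5]
force: [-0.3, -0.6, 0.2]
finger_gap: 0.0344
```

send_rows --motion "0 0 1 0 0 0 0.2;0 0 3 0 0 0 0.2;0.6 -0.7 4.8 0 0 -0.5 0.2;2 -2.4 4.8 0 0 -1 0.2;3.6 -4.2 4.8 0 0 -1.2 0.2;5 -6 4.8 0 0 -1.2 0.2;6 -7.3 4.8 0 0 -1.2 0.2;6.2 -7.5 4.8 0 0 -1.2 0.2;6.2 -7.5 4.8 0 0 -1.2 0.2"

```text
clock: 22.25
eef_pos: [0.5811, 0.1072, 0.2957]
ee_rot: [-179.7, -0.2, -4.6]
force: [0.1, 0.9, -0.4]
finger_gap: 0.0346
```

Run:
```python
from h import *
c=load("side");crop(c,"pics/s18.png",190,120,330,240,5)
```

```text
(no output)
```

View pics/s18.png

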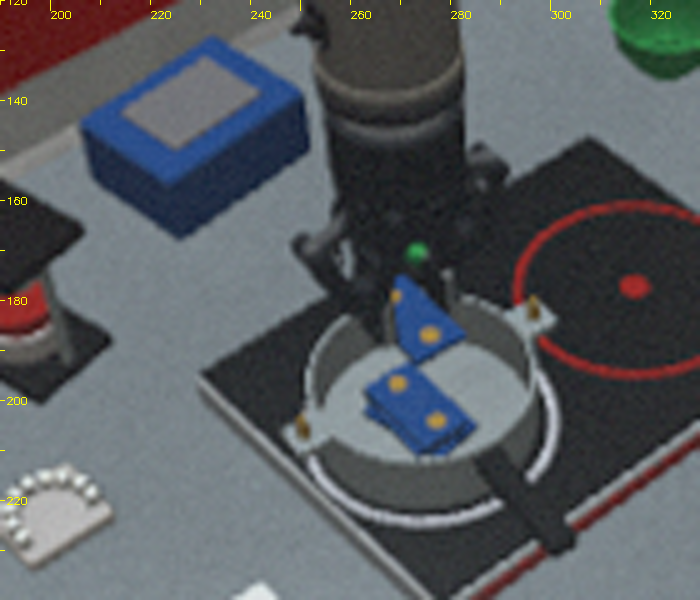

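send_rows --motion "0 0 -1.5 0 0 0 0.2;0 0 -2.3 0 0 0 0.2;0 0 -2.65 0 0 0 0.2;0 0 -2.65 0 0 0 0.2;0 0 -2.65 0 0 0 0.55;0 0 -2.65 0 0 0 0.55;0 0 -1.5 0 0 0 0.55;0 0 0.5 0 0 0 0.55;-1 -3 0.5 0 0 0.5 0.7;-2.5 -7 0.5 0 0 1 0.7"

```text
clock: 23.55
eef_pos: [0.5392, -0.0106, 0.3098]
ee_rot: [-179.7, -0.3, 5.8]
force: [-0.4, -1.9, -0.1]
finger_gap: 0.0597
```

send_rows --motion "-0.5 -2 0 0 0 0.5 0.7;-1 -4 0 0 0 0.5 0.7;-1.2 -5 0 0 0 0.5 0.7;-1.2 -5 0 0 0 0.5 0.7"

```text
clock: 24.05
eef_pos: [0.5087, -0.138, 0.3103]
ee_rot: [-179.7, -0.4, 10.5]
force: [1.0, 1.1, -0.1]
finger_gap: 0.0598
```

Run:
```python
from h import *
c=load("side");crop(c,"pics/s19.png",230,110,420,250,4)
c=load("top");crop(c,"pics/t19.png",240,170,330,250,8);crop(c,"pics/t20.png",395,185,475,260,8)
```

```text
(no output)
```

View pics/s19.png

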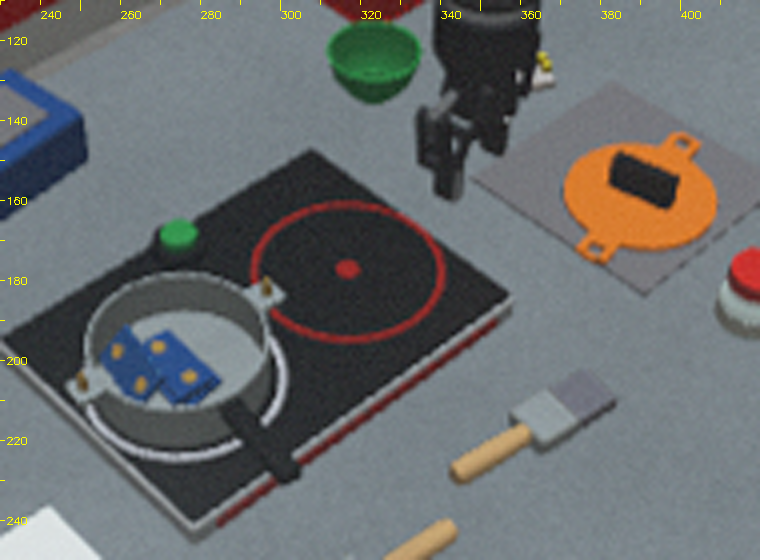

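View pics/t19.png

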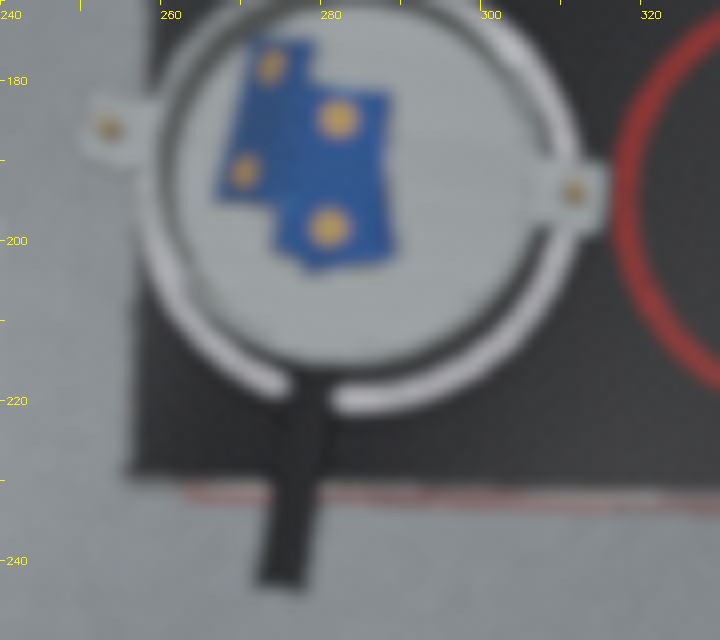

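View pics/t20.png

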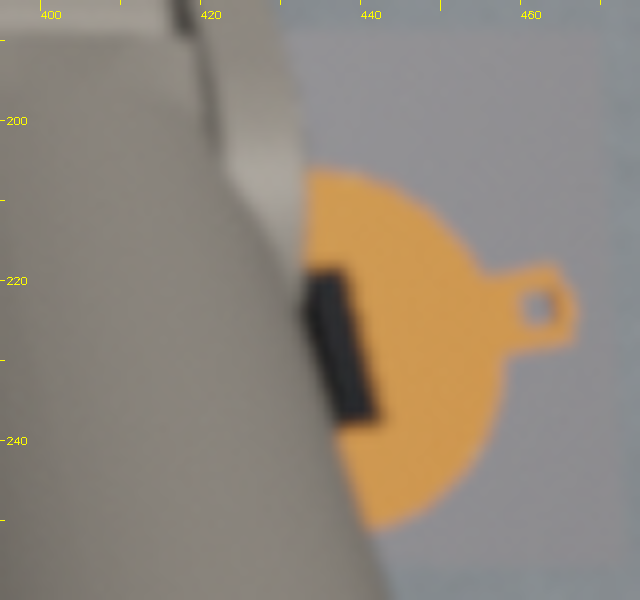

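One plate has slipped off the stack to the left in the top view, at about (271.5,185), and may be leaning. I'll take a closer look.

Run:
```python
from h import *
c=load("side");crop(c,"pics/s20.png",245,175,305,225,13)
```

```text
(no output)
```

View pics/s20.png

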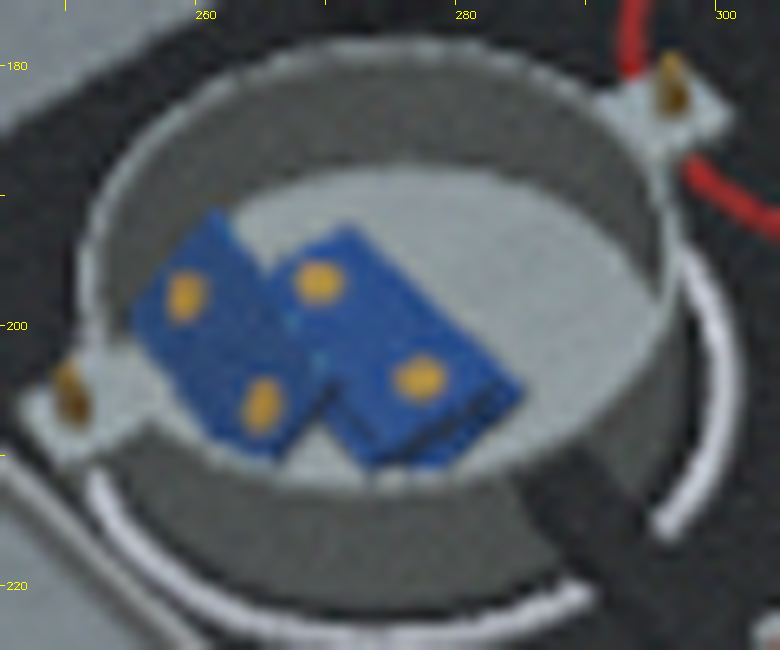

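```bash
cat > tri.py <<'E'
from h import *
def tri(t,s,a,b):
    o1,d1=ray(t,*a);o2,d2=ray(s,*b);d1/=np.linalg.norm(d1);d2/=np.linalg.norm(d2)
    k=np.linalg.lstsq(np.c_[d1,-d2],o2-o1,rcond=None)[0]
    p,q=o1+d1*k[0],o2+d2*k[1];return (p+q)/2,np.linalg.norm(p-q)
E
python3 - <<'E'
from tri import *
np.set_printoptions(precision=4,suppress=True)
t=load("top");s=load("side")
for n,a,b in [("d1",(273.6,178.3),(258.5,197.8)),("d2",(270.2,191.5),(264.4,206.0)),("topd1",(282,184.8),(268.8,196.7)),("topd2",(280.9,198.4),(276.5,204.1)),
 ("TR corner",(288,181.5),(271.2,192.2)),("BR",(288.5,202.3),(284.8,205)),
 ("Lcorner far",(270.6,175.5),(254.7,200)),("Lcorner near",(266.9,195.3),(262,209.8)),("peg1",(253,186),(249,204)),("peg2",(311,194),(296,180.5))]:
    print(n,*tri(t,s,a,b))
E
```

```text
d1 [0.6234 0.1337 0.0481] 0.0009927430061405238
d2 [0.5839 0.1422 0.0496] 0.0011958790411319645
topd1 [0.6039 0.1083 0.0498] 0.0013357855104483161
topd2 [0.5639 0.1105 0.0502] 0.0010353356376789668
TR corner [0.6136 0.0908 0.0497] 0.0019140346964368821
BR [0.5533 0.0885 0.0376] 0.0038598088858327042
Lcorner far [0.6331 0.1436 0.0377] 0.002982940442722141
Lcorner near [0.5756 0.1541 0.0475] 0.005745816509722728
peg1 [0.5942 0.1868 0.0855] 0.0017835657466262432
peg2 [0.5717 0.0221 0.0857] 0.0015550054547760466
```

The fourth plate leans on the stack (dots z≈0.049, left edge near the floor), tilted about 35°. To let it lie down I'll grip the stack by its ends (jaws along x) and slide it toward −y.

send_rows --motion "0.5 1.5 0 0 0 1 0.92;1 3 0 0 0 2 0.92;1.5 4.5 0 0 0 3 0.92;2 6 0 0 0 4 0.92;2.5 7.5 0 0 0 5 0.92;3 9 0 0 0 6 0.92;3 9.7 0 0 0 7 0.92;3 9.7 0 0 0 7.6 0.92;3 9.7 0 0 0 7.6 0.92;3 9.7 0 0 0 7.6 0.92"

```text
clock: 25.55
eef_pos: [0.5846, 0.1087, 0.31]
ee_rot: [-179.6, -0.4, 86.8]
force: [-0.5, 0.1, -0.5]
finger_gap: 0.0787
```

Run:
```python
from h import *
c=load("side");crop(c,"pics/s21.png",220,130,330,230,6)
```

```text
(no output)
```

View pics/s21.png

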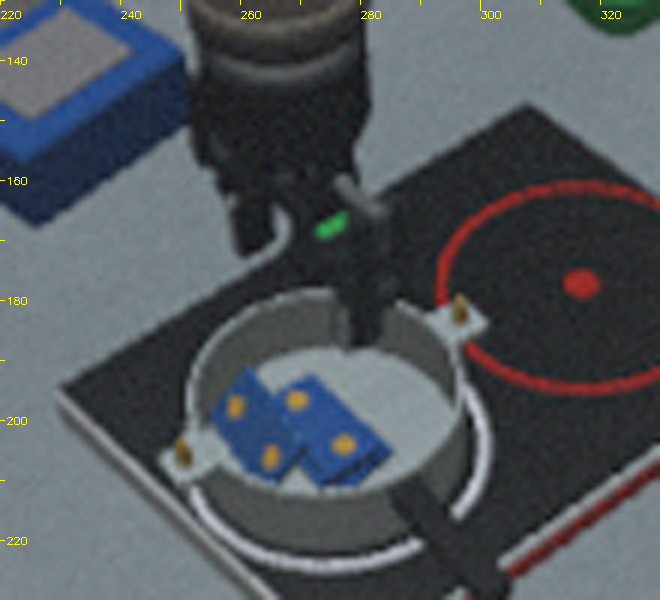

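send_rows --motion "0 -0.2 -1 0 0 0 0.92;0 -0.2 -2.2 0 0 0 0.92;0 -0.2 -3 0 0 0 0.92;0 -0.2 -3 0 0 0 0.92"

```text
clock: 26.1
eef_pos: [0.5841, 0.1034, 0.2337]
ee_rot: [-179.5, -0.3, 86.8]
force: [-0.4, 0.3, -0.7]
finger_gap: 0.0784
```

Run:
```python
from h import *
c=load("side");crop(c,"pics/s22.png",240,160,310,230,9)
```

```text
(no output)
```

View pics/s22.png

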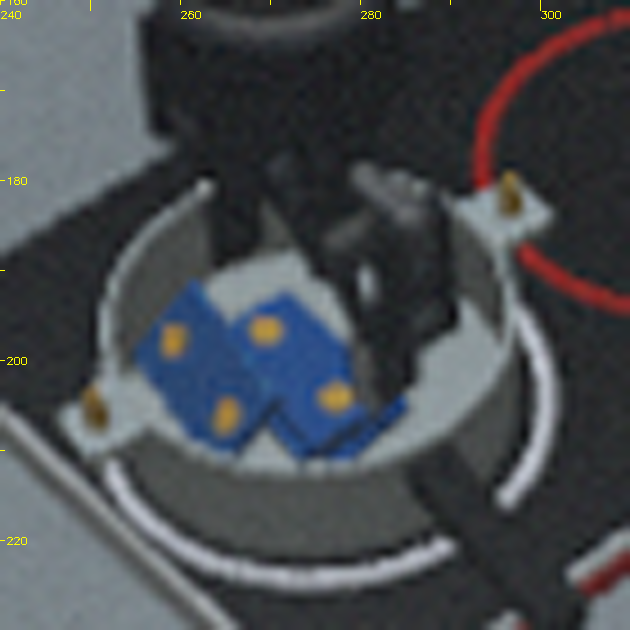

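send_rows --motion "0 0 -0.4 0 0 0 0.92;0 0 -0.7 0 0 0 0.92;0 0 -0.8 0 0 0 0.92;0 0 -0.8 0 0 0 0.92" --squeeze 25

```text
clock: 26.65
eef_pos: [0.5846, 0.1037, 0.2148]
ee_rot: [-179.6, -0.4, 86.8]
force: [-0.4, -1.1, -0.0]
finger_gap: 0.0785
```

send_rows --motion "0 0 -0.1 0 0 0 0.65;0 0 -0.1 0 0 0 0.65;0 0 -0.1 0 0 0 0.65;0 0 -0.1 0 0 0 0.65"

```text
clock: 27.15
eef_pos: [0.5849, 0.1039, 0.213]
ee_rot: [-179.6, -0.4, 86.8]
force: [-1.8, 0.3, 5.7]
finger_gap: 0.0635
```

Run:
```python
from h import *
c=load("side");crop(c,"pics/s23.png",240,160,310,230,9)
```

```text
(no output)
```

View pics/s23.png

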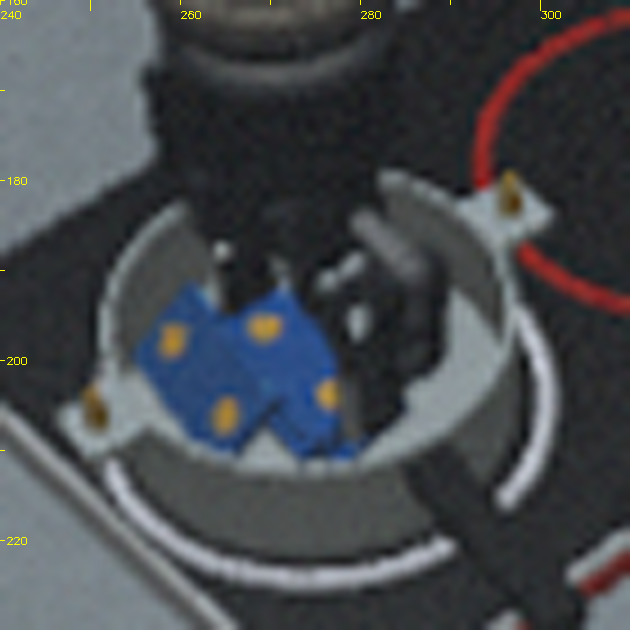

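Gripped (63.5 mm). Now slide −y by 20 mm.

send_rows --motion "0 -0.15 0 0 0 0 0.65;0 -0.3 0 0 0 0 0.65;0 -0.45 0 0 0 0 0.65;0 -0.6 0 0 0 0 0.65;0 -0.75 0 0 0 0 0.65;0 -0.8 0 0 0 0 0.65;0 -0.8 0 0 0 0 0.65"

```text
clock: 28.08
eef_pos: [0.5849, 0.0836, 0.213]
ee_rot: [-179.7, -0.3, 86.8]
force: [0.7, -0.4, 4.0]
finger_gap: 0.0632
```

Run:
```python
from h import *
c=load("side");crop(c,"pics/s24.png",240,160,310,230,9)
```

```text
(no output)
```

View pics/s24.png

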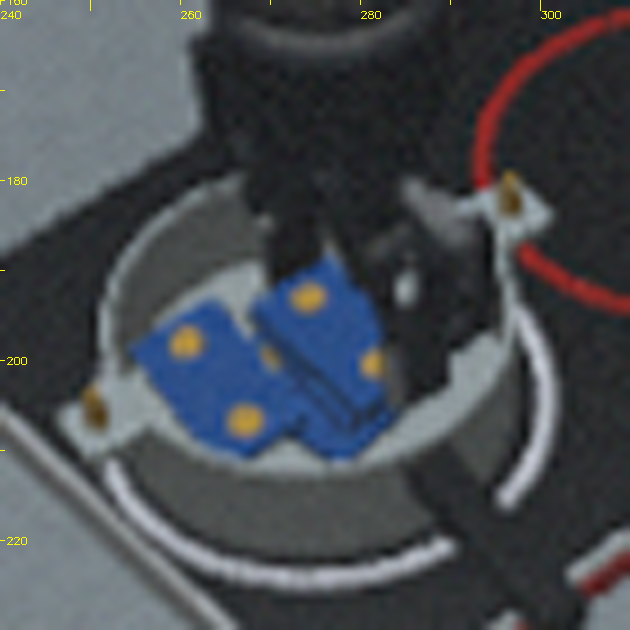

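D is now lying nearly flat. Release and lift.

send_rows --motion "0 0 0 0 0 0 0.82;0 0 0 0 0 0 0.85;0 0 0 0 0 0 0.85;0 0 1 0 0 0 0.85;0 0 2.5 0 0 0 0.85;0 0 4 0 0 0 0.85;-0.5 -2.5 4 0 0 -1 0.7;-1 -5 4 0 0 -2 0.7;-1.5 -7.5 4 0 0 -3 0.7;-2 -9 4 0 0 -4 0.7"

```text
clock: 29.38
eef_pos: [0.534, -0.1448, 0.313]
ee_rot: [-179.7, -0.3, 46.3]
force: [1.2, -0.2, 0.4]
finger_gap: 0.0599
```

Run:
```python
from h import *
c=load("side");crop(c,"pics/s25.png",245,175,305,225,13)
c=load("top");crop(c,"pics/t25.png",240,170,330,250,8)
```

```text
(no output)
```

View pics/s25.png

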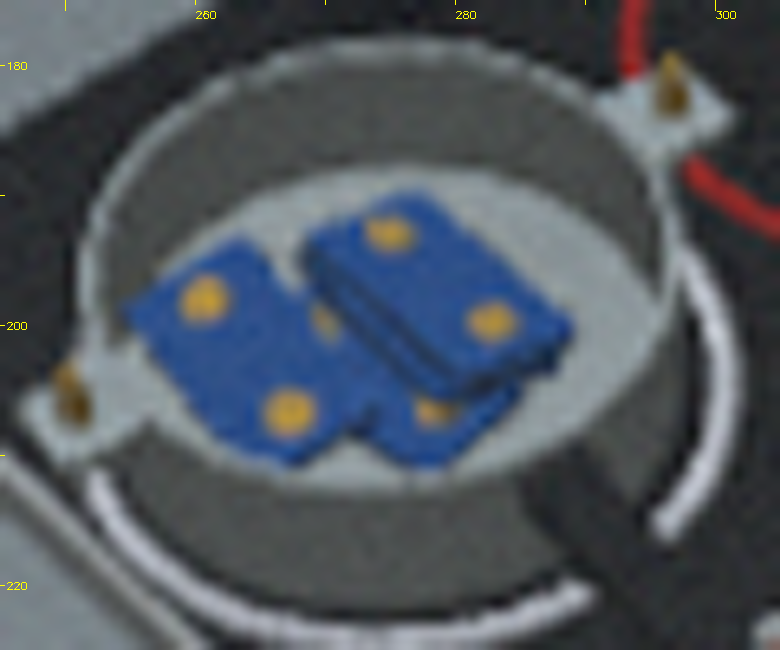

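View pics/t25.png

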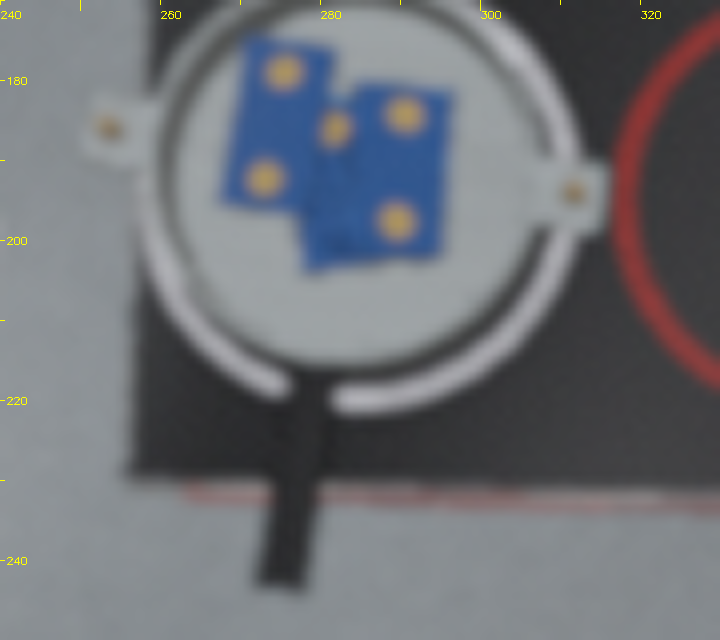

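All four plates now lie flat in the pan: two dots at top (275.5,179)/(273,192) for D, and the shifted stack at (290.5,184.5)/(289.5,197.5). Next is the lid.

Run:
```python
from tri import *
np.set_printoptions(precision=4,suppress=True)
t=load("top");s=load("side")
crop(s,"pics/s26.png",355,125,425,185,11);crop(t,"pics/t26.png",395,185,475,260,8)
a,_=tri(t,s,(407.3,234),(379,171.75));b,_=tri(t,s,(462.2,223.3),(400.75,146.25));print(a,b,(a+b)/2,np.degrees(np.arctan2(-(a-b)[0],(a-b)[1])))
```

```text
[ 0.4659 -0.2639  0.005 ] [ 0.5    -0.429  -0.0004] [ 0.483  -0.3464  0.0023] 11.670116358865547
```

View pics/s26.png

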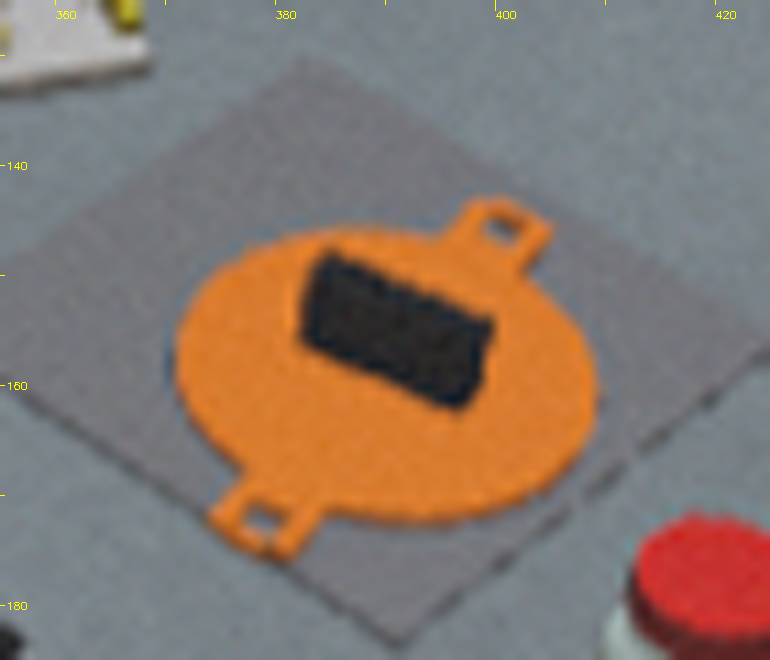

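View pics/t26.png

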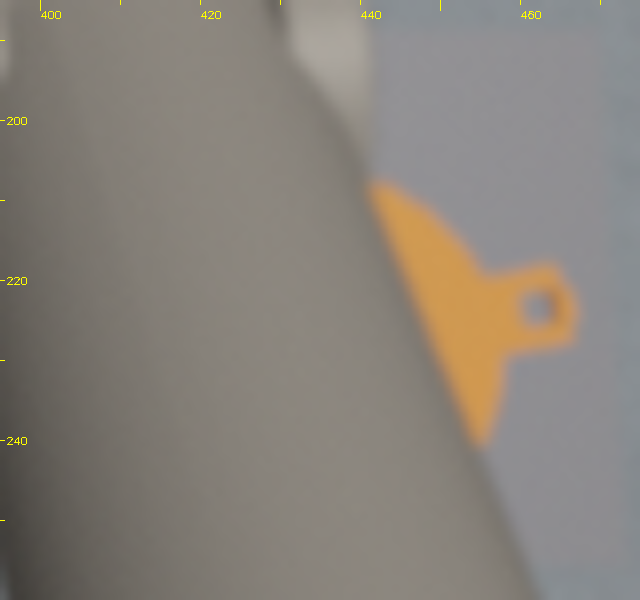

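send_rows --motion "-0.5 -2 0 0 0 -1 0.7;-1 -4 0 0 0 -2 0.7;-1.5 -6 0 0 0 -3 0.7;-2 -8 0 0 0 -3.45 0.7;-2 -8 -1 0 0 -3.45 0.7;-2 -8 -2 0 0 -3.45 0.7;-2 -8 -2.4 0 0 -3.45 0.7;-2 -8 -2.4 0 0 -3.45 0.7;-2 -8 -2.4 0 0 -3.45 0.7" --squeeze 60

```text
clock: 30.7
eef_pos: [0.4854, -0.3418, 0.2539]
ee_rot: [-179.7, -0.4, 12.3]
force: [0.3, 0.7, -0.2]
finger_gap: 0.0595
```

Run:
```python
from tri import *
t=load("top");s=load("side")
crop(s,"pics/s27.png",355,105,435,185,8)
```

```text
(no output)
```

View pics/s27.png

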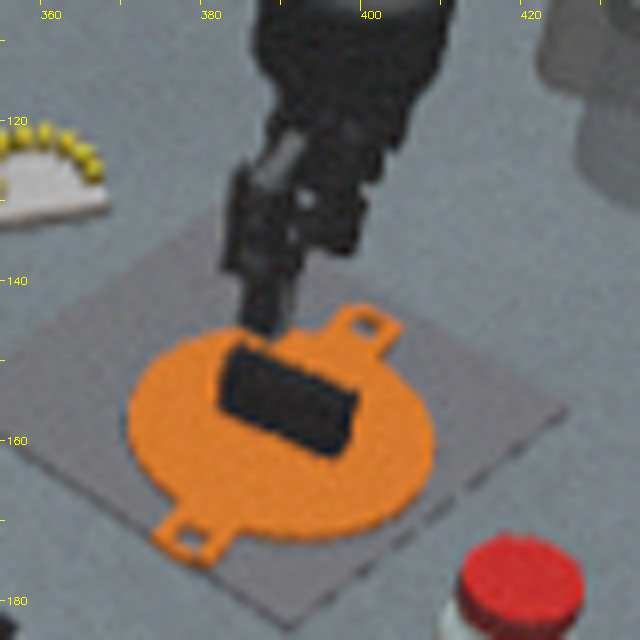

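send_rows --motion "-0.05 -0.1 -1 0 0 -0.05 0.7;-0.05 -0.1 -2 0 0 -0.05 0.7;-0.05 -0.1 -2.65 0 0 -0.05 0.7;-0.05 -0.1 -2.65 0 0 -0.05 0.7;-0.05 -0.1 -2.65 0 0 -0.05 0.4"

```text
clock: 31.42
eef_pos: [0.4844, -0.3447, 0.1886]
ee_rot: [-179.8, -0.5, 11.8]
force: [0.8, -0.4, -0.2]
finger_gap: 0.0431
```

Run:
```python
from tri import *
t=load("top");s=load("side")
crop(s,"pics/s28.png",355,105,435,185,8)
```

```text
(no output)
```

View pics/s28.png

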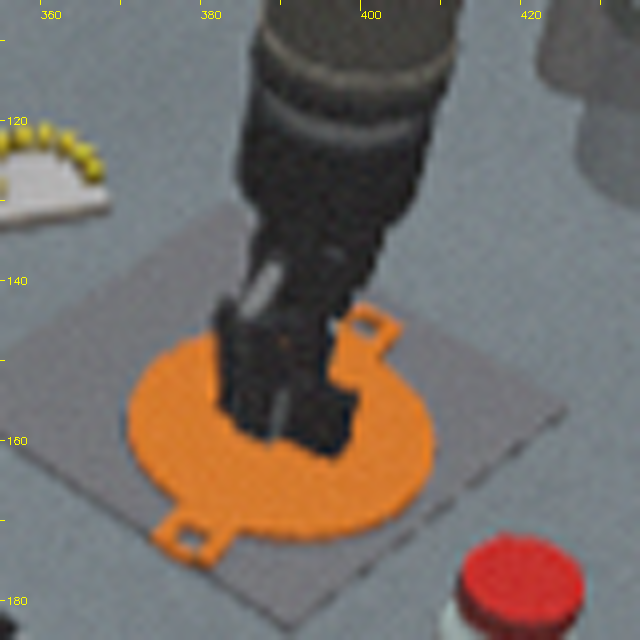

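send_rows --motion "0 0 0 0 0 0 0.1;0 0 0 0 0 0 0;0 0 0 0 0 0 0;0 0 0 0 0 0 0;0 0 0 0 0 0 0;0 0 0 0 0 0 0" --squeeze 60

```text
clock: 32.28
eef_pos: [0.4847, -0.345, 0.1897]
ee_rot: [-179.8, -0.5, 11.8]
force: [-2.6, 0.3, 6.1]
finger_gap: 0.0152
```

send_rows --motion "0 0 0.5 0 0 0 0;0 0 1.5 0 0 0 0;0 0 3 0 0 0 0;0 0 4.8 0 0 0 0;0 0 4.8 0 0 0 0;0 0 4.8 0 0 0 0"

```text
clock: 33.02
eef_pos: [0.4842, -0.3448, 0.3096]
ee_rot: [-179.8, -0.5, 11.8]
force: [-1.1, -0.6, -0.9]
finger_gap: 0.0149
```

Run:
```python
from tri import *
t=load("top");s=load("side")
crop(s,"pics/s29.png",345,65,435,155,8)
```

```text
(no output)
```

View pics/s29.png

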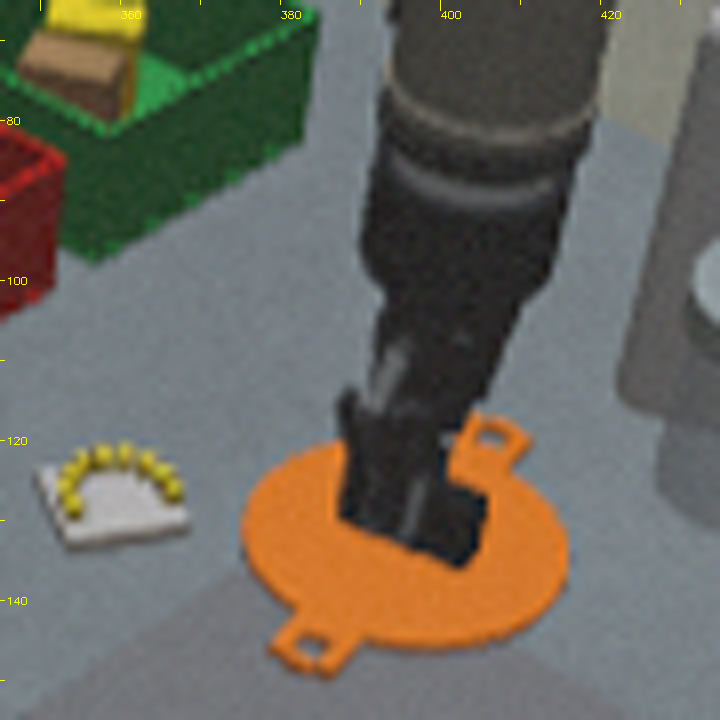

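send_rows --motion "0.4 1.5 0 0 0 -0.3 0;0.8 3.3 0 0 0 -0.6 0;1.2 5.3 0 0 0 -0.8 0;1.7 7.3 0 0 0 -1 0;2.1 9.3 0 0 0 -1.2 0;2.6 11.3 0 0 0 -1.5 0;3 13.3 0 0 0 -1.7 0;3.5 15.3 0 0 0 -1.95 0;3.9 17 0 0 0 -1.95 0;3.95 17.9 0 0 0 -1.95 0"

```text
clock: 34.38
eef_pos: [0.5826, 0.106, 0.3072]
ee_rot: [-179.7, -0.3, -7.5]
force: [0.4, -0.6, -1.1]
finger_gap: 0.0147
```

send_rows --motion "0 0 0 0 0 0 0;0 0 0 0 0 0 0"

```text
clock: 34.62
eef_pos: [0.5823, 0.1049, 0.3061]
ee_rot: [-179.8, -0.2, -7.5]
force: [0.2, -0.9, -0.7]
finger_gap: 0.0148
```

Run:
```python
from tri import *
t=load("top");s=load("side")
crop(s,"pics/s30.png",220,120,330,230,7);crop(t,"pics/t30.png",230,150,340,250,7)
from plant import robot;q=robot.sense();print(q['eef_pos'],q['ee_rot'])
```

```text
[0.58253913 0.10415786 0.30661113] [-179.78152596   -0.24577117   -7.63889539]
```

View pics/s30.png

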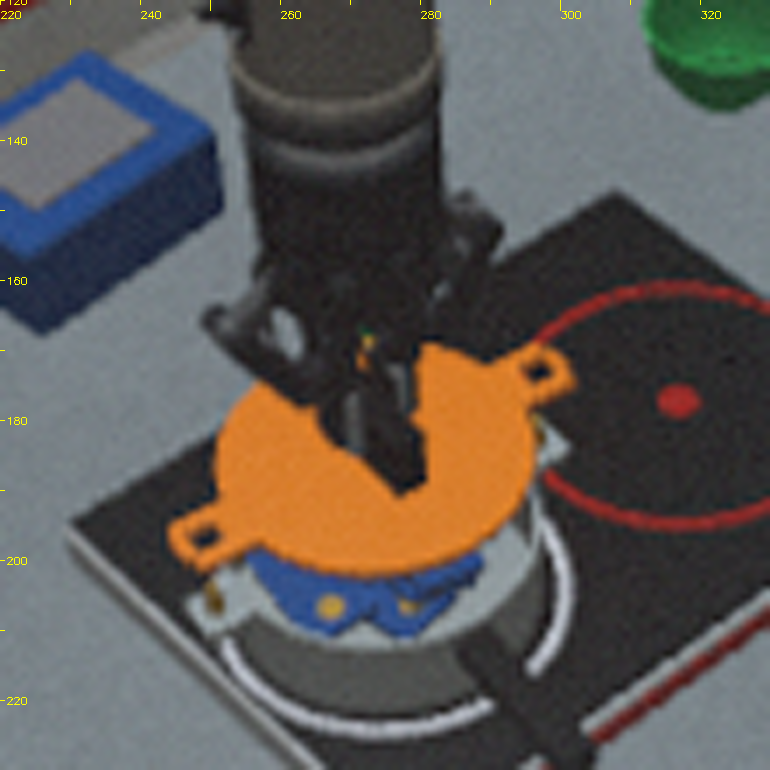

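View pics/t30.png

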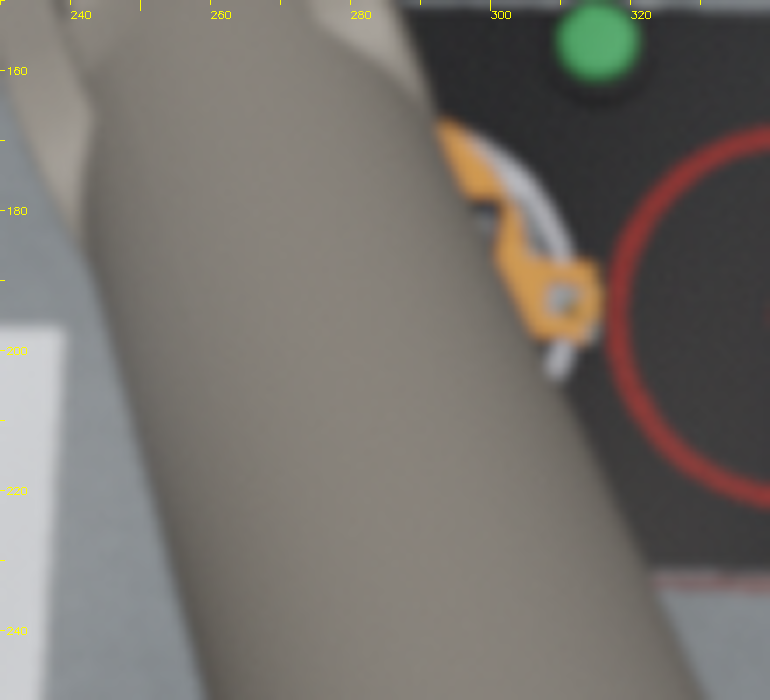

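Lid holes are at side (247.8,196.5) and (295.5,173), with the pegs just below. I'll lower to just over the peg tips for a better comparison.

send_rows --motion "0 0 -0.4 0 0 0 0;0 0 -0.8 0 0 0 0;0 0 -0.8 0 0 0 0;0 0 -0.8 0 0 0 0"

```text
clock: 35.22
eef_pos: [0.5826, 0.1042, 0.2865]
ee_rot: [-179.8, -0.2, -7.6]
force: [0.0, 0.4, -1.3]
finger_gap: 0.0147
```

Run:
```python
from tri import *
t=load("top");s=load("side")
crop(s,"pics/s31.png",235,160,310,220,10);crop(t,"pics/t31.png",290,170,330,210,15)
from plant import robot;q=robot.sense();print(q['eef_pos'],q['ee_rot'],q['force'])
```

```text
[0.58267941 0.10428584 0.28690658] [-179.76798737   -0.27796481   -7.62913066] [ 0.62050953  0.08894017 -0.43815801]
```

View pics/s31.png

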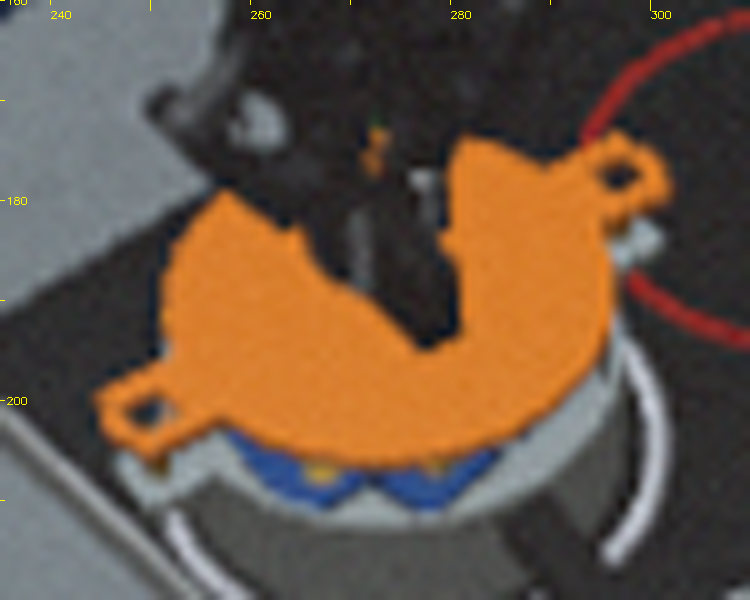

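View pics/t31.png

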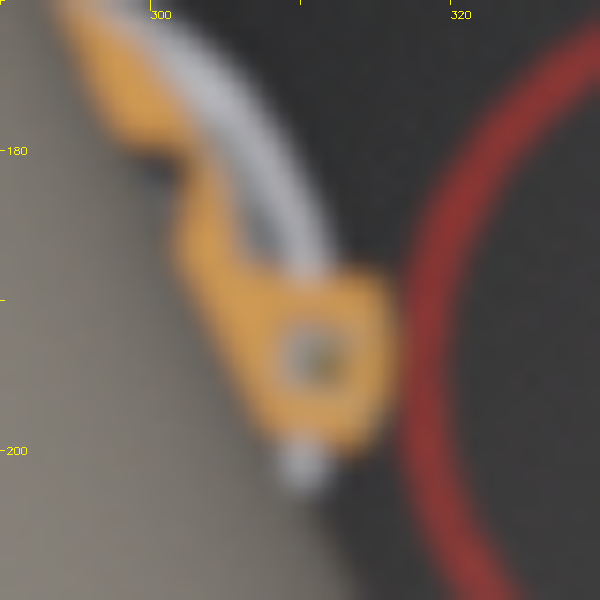

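```bash
cat > fit.py <<'E'
from tri import *
np.set_printoptions(precision=4,suppress=True)
t=load("top");s=load("side")
def yaw(a,b): d=a-b;return np.degrees(np.arctan2(-d[0],d[1]))
for zl in(.1000,.1025,.105):
    hl,hr=atz(s,249.9,201,zl),atz(s,295.8,177.2,zl)
    print("lid side",zl,(hl+hr)[:2]/2,np.linalg.norm(hl-hr),yaw(hl,hr),"top R",atz(t,310.5,193.6,zl)[:2],"side R",hr[:2])
for zp in (.087,.091):
    pl,pr=atz(s,250.2,203.1,zp),atz(s,296.4,179.2,zp)
    print("pan side",(pl+pr)[:2]/2,np.linalg.norm(pl-pr),yaw(pl,pr),"top R",atz(t,311.6,194.1,zp)[:2],"side R",pr[:2])
E
python3 fit.py
```

```text
lid side 0.1 [0.5816 0.1031] 0.1643025964936789 -6.9916077964154555 top R [0.5711 0.0235] side R [0.5716 0.0216]
lid side 0.1025 [0.5797 0.1045] 0.16385404573155696 -6.991607796415469 top R [0.5707 0.0234] side R [0.5698 0.0232]
lid side 0.105 [0.5779 0.1059] 0.16340549496943502 -6.991607796415482 top R [0.5703 0.0233] side R [0.5679 0.0248]
pan side [0.5839 0.1005] 0.16666298494444046 -7.200124077068771 top R [0.5719 0.0209] side R [0.5734 0.0178]
pan side [0.5809 0.1027] 0.1659451834569557 -7.200124077068779 top R [0.5712 0.0208] side R [0.5705 0.0203]
```

Lid is about 2 mm too far in +y. I'll shift and lower partway.

send_rows --motion "0.02 -0.08 0 0 0 0 0;0.02 -0.08 -0.15 0 0 0 0;0.02 -0.08 -0.3 0 0 0 0;0.02 -0.08 -0.4 0 0 0 0;0.02 -0.08 -0.4 0 0 0 0"

```text
clock: 36.05
eef_pos: [0.583, 0.1023, 0.2766]
ee_rot: [-179.8, -0.2, -7.6]
force: [-0.4, -1.4, -1.5]
finger_gap: 0.0146
```

Run:
```python
from tri import *
t=load("top");s=load("side")
crop(s,"pics/s32.png",235,160,310,220,10);crop(t,"pics/t32.png",290,170,330,210,15)
from plant import robot;q=robot.sense();print(q['eef_pos'],q['ee_rot'],q['force'])
```

```text
[0.58317639 0.10231391 0.27691471] [-179.77041428   -0.27824176   -7.62604793] [ 0.06850026 -0.31044654 -0.89628003]
```

View pics/s32.png

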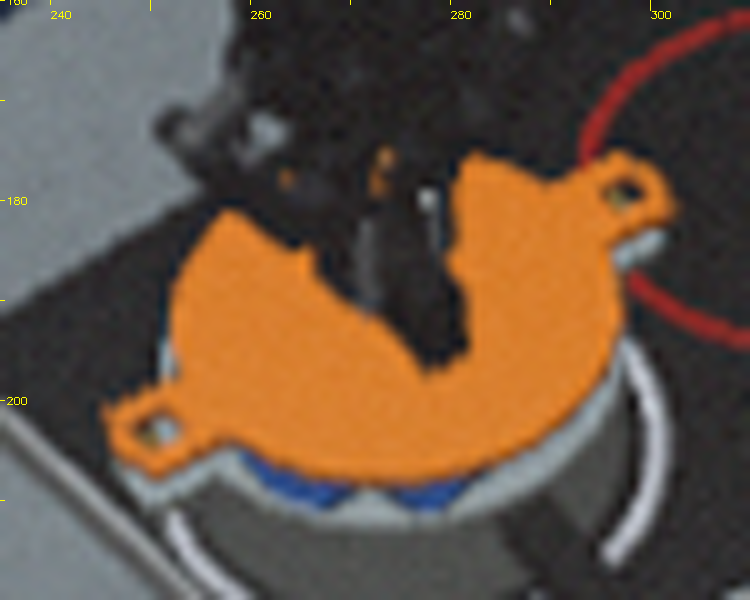

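View pics/t32.png

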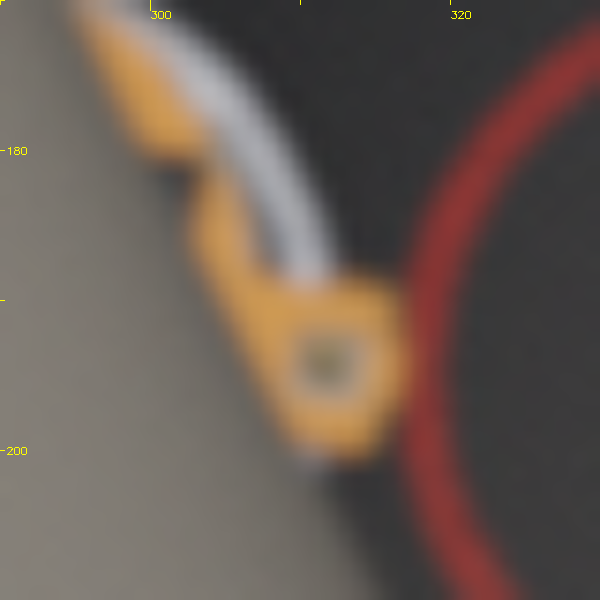

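The right peg is centred in its hole in the top view, and the left peg is visible in its hole at side (250,203). Lowering.

send_rows --motion "0 0 -0.15 0 0 0 0;0 0 -0.25 0 0 0 0;0 0 -0.35 0 0 0 0;0 0 -0.35 0 0 0 0"

```text
clock: 36.65
eef_pos: [0.5832, 0.1023, 0.2679]
ee_rot: [-179.8, -0.3, -7.6]
force: [-0.8, 0.4, -1.4]
finger_gap: 0.015
```

send_rows --motion "0 0 -0.1 0 0 0 0;0 0 -0.2 0 0 0 0;0 0 -0.25 0 0 0 0;0 0 -0.25 0 0 0 0"

```text
clock: 37.15
eef_pos: [0.5832, 0.1024, 0.2627]
ee_rot: [-179.8, -0.3, -7.6]
force: [-3.6, -0.2, 7.9]
finger_gap: 0.0154
```

Run:
```python
from tri import *
t=load("top");s=load("side")
crop(s,"pics/s33.png",235,160,310,220,10);crop(t,"pics/t33.png",290,170,330,210,15)
from plant import robot;q=robot.sense();print(q['eef_pos'],q['ee_rot'],q['force'])
```

```text
[0.5831653  0.10241324 0.26273855] [-179.78965163   -0.28739202   -7.61851106] [-3.71688273 -0.18253077  8.59035525]
```

View pics/s33.png

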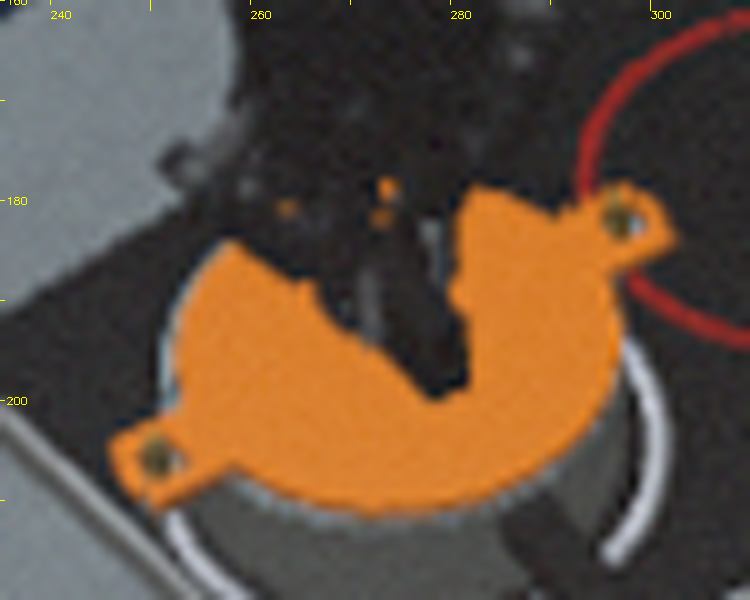

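View pics/t33.png

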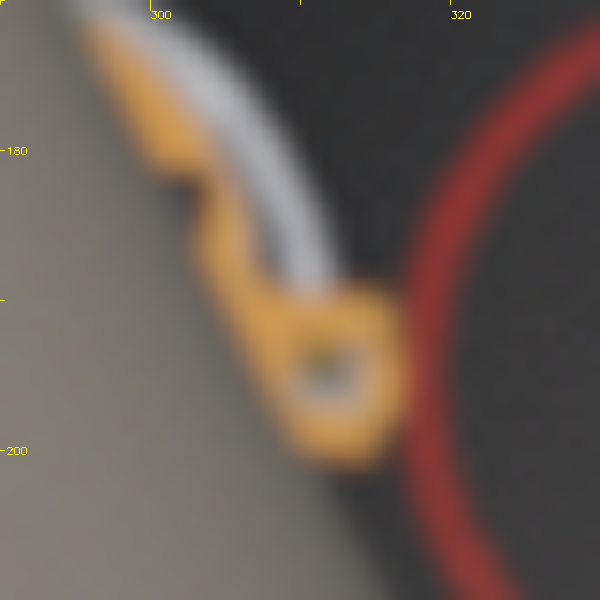

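Both pegs protrude through the holes. Release and lift.

send_rows --motion "0 0 0 0 0 0 0.3;0 0 0 0 0 0 0.5;0 0 0 0 0 0 0.5;0 0 0 0 0 0 0.5;0 0 1 0 0 0 0.5;0 0 2.5 0 0 0 0.5;-0.5 0 4 0 0 0 0.5;-2 -2 4 0 0 0 0.7;-3.5 -4.5 4 0 0 0 0.7;-3.5 -4.5 4 0 0 0 0.7"

```text
clock: 38.5
eef_pos: [0.4936, -0.014, 0.3626]
ee_rot: [-179.9, -0.2, -8.0]
force: [0.3, 0.4, -0.2]
finger_gap: 0.06
```

Run:
```python
from tri import *
t=load("top");s=load("side")
crop(s,"pics/s34.png",235,160,310,240,10);crop(t,"pics/t34.png",240,150,340,250,8)
from plant import robot;q=robot.sense();print(q['eef_pos'],q['ee_rot'],q['force'])
```

```text
[ 0.49527916 -0.01122719  0.36292156] [-179.80829161   -0.30764506   -7.76697062] [-0.39013499  0.18937091  0.29542145]
```

View pics/s34.png

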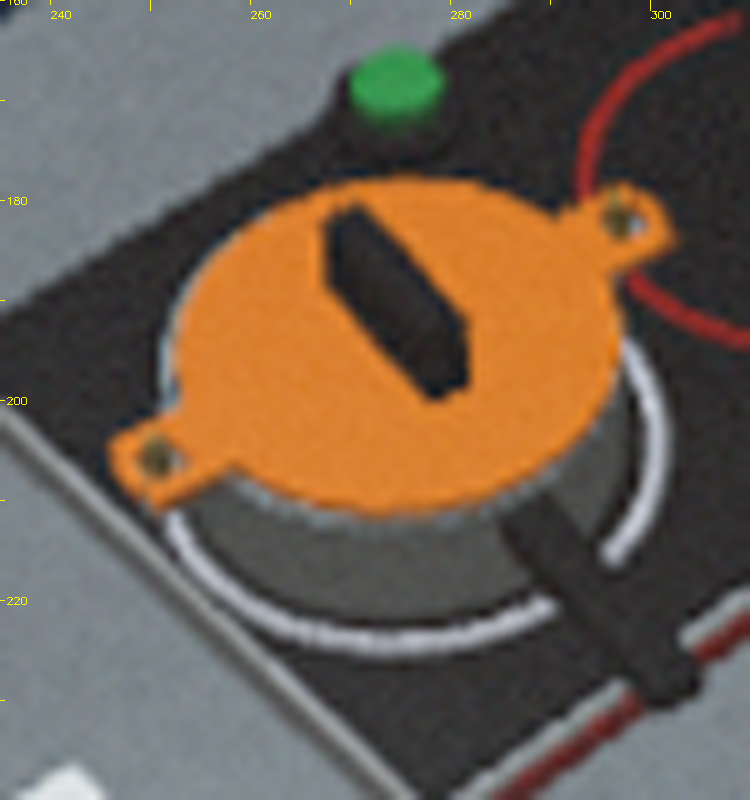

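View pics/t34.png

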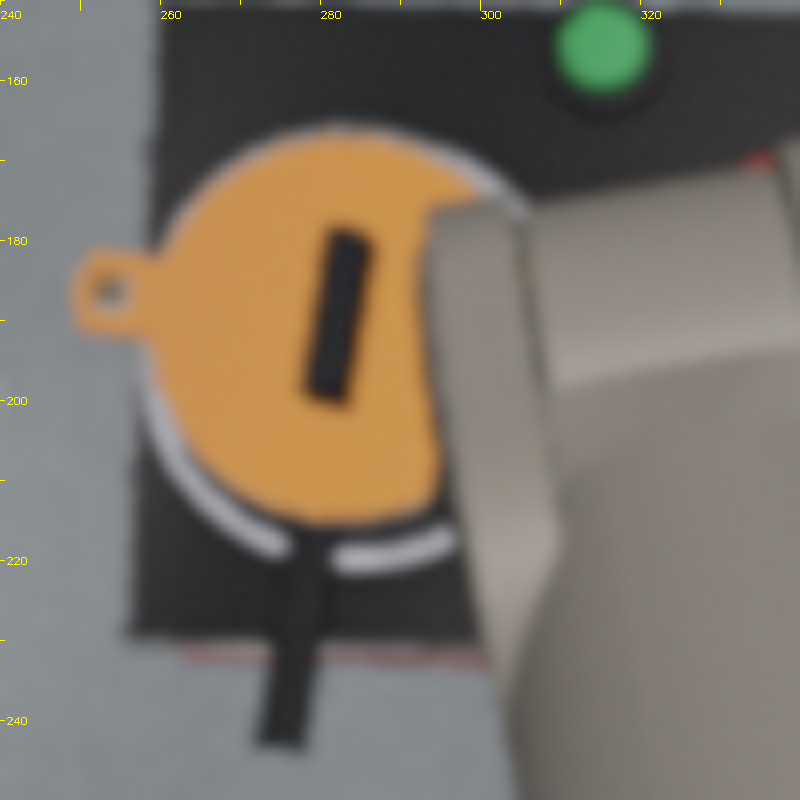

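The lid sits flat on the rim with both pegs through. I'll regrip the handle at the same spot as before.

send_rows --motion "-0.8 2 0 0 0 0 0.7;-0.8 4 0 0 0 0 0.7;-0.8 5.2 0 0 0 0 0.7;-0.8 5.2 -1.5 0 0 0 0.7;-0.8 5.2 -3 0 0 0 0.7;-0.8 5.2 -3.6 0 0 0 0.7;-0.8 5.2 -3.6 0 0 0 0.7"

```text
clock: 39.48
eef_pos: [0.4754, 0.1198, 0.2724]
ee_rot: [-179.8, -0.2, -7.7]
force: [0.4, 1.2, 0.0]
finger_gap: 0.0597
```

Run:
```python
from tri import *
s=load("side")
crop(s,"pics/s35.png",235,150,325,240,8)
```

```text
(no output)
```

View pics/s35.png

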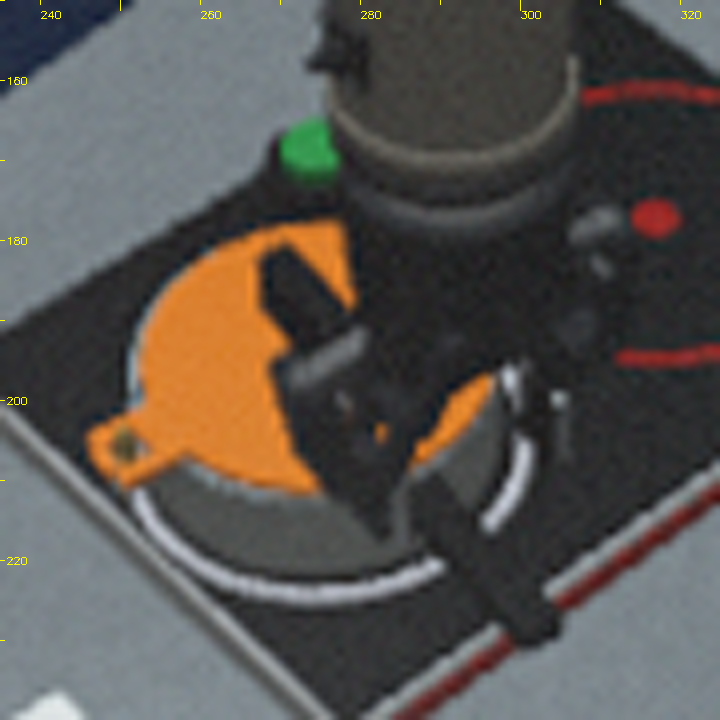

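send_rows --motion "0 -0.06 -1 0 0 0 0.7;0 -0.06 -1.9 0 0 0 0.7;0 -0.06 -1.9 0 0 0 0.7;0 -0.06 -1.9 0 0 0 0.3;0 -0.06 -1.9 0 0 0 0.1;0 -0.06 -1.9 0 0 0 0.1;0 -0.06 -1.9 0 0 0 0.1;0 -0.06 -1.9 0 0 0 0.1" --squeeze 50

```text
clock: 40.52
eef_pos: [0.4763, 0.1183, 0.2271]
ee_rot: [-179.7, -0.4, -7.7]
force: [-1.5, 0.1, 7.8]
finger_gap: 0.017
```

send_rows --motion "0 -0.3 0 0 0 0 0.1;0 -1 0 0 0 0 0.1;0 -1.8 0 0 0 0 0.1;0 -2.6 0 0 0 0 0.1;-0.1 -3.4 0 0 0 0 0.1;-0.1 -4.2 0 0 0 0 0.1;-0.1 -5 0 0 0 0 0.1;-0.1 -5.8 0 0 0 0 0.1;-0.1 -6.5 0 0 0 0 0.1;-0.1 -6.9 0 0 0 0 0.1"

```text
clock: 41.78
eef_pos: [0.4735, -0.055, 0.2272]
ee_rot: [-179.7, -0.4, -7.8]
force: [0.8, 4.9, -0.4]
finger_gap: 0.0165
```

Run:
```python
from tri import *
t=load("top");s=load("side")
crop(s,"pics/s36.png",265,130,365,230,8);crop(t,"pics/t36.png",290,140,390,240,8)
from plant import robot;q=robot.sense();print(q['eef_pos'],q['ee_rot'],q['force'],q['finger_gap'])
```

```text
[ 0.47361106 -0.05557084  0.22717108] [-179.77936658   -0.42029807   -7.85983293] [ 0.35024854 -0.44944674 -1.91292725] 0.016641183715721743
```

View pics/s36.png

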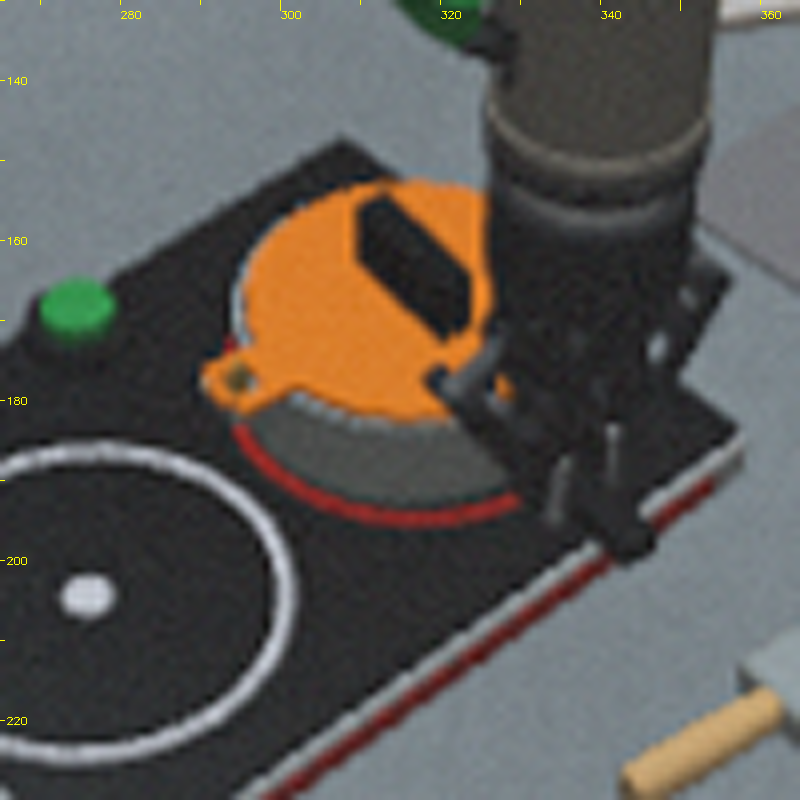

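View pics/t36.png

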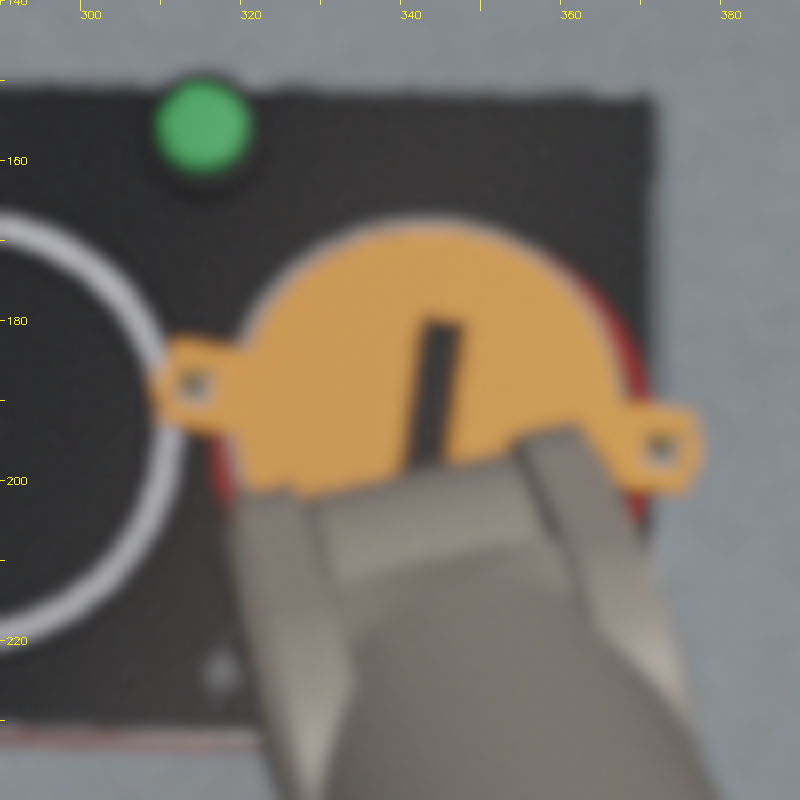

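Run:
```python
from pan import *
c=load("top");s=load("side")
print(pan(c,(314.2,188),(372.4,195.6)),atz(s,293.8,177,.089),atz(c,314.2,188,.089))
```

```text
(array([ 0.57857297, -0.06732176]), np.float64(0.1633221014338275), np.float64(-7.008029390370572)) [0.58460685 0.01861148 0.089     ] [0.58889047 0.01377923 0.089     ]
```

The pan is within about 1 mm of the red centre by the top camera. Release, lift and re-check.

send_rows --motion "0 0 0 0 0 0 0.1;0 0 0 0 0 0 0.5;0 0 0 0 0 0 0.6;0 0 0 0 0 0 0.6;0 0 1 0 0 0 0.6;0 0 2.5 0 0 0 0.6;0 0 4.5 0 0 0 0.6;0 2.5 4.5 0 0 0 0.2;1 5 4.5 0 0 0 0;1 7 4.5 0 0 0 0"

```text
clock: 43.22
eef_pos: [0.4996, 0.1219, 0.3402]
ee_rot: [-179.7, -0.5, -7.9]
force: [1.0, -0.8, -0.3]
finger_gap: 0.0001
```

send_rows --motion "0 0 0 0 0 0 0;0 0 0 0 0 0 0"

```text
clock: 43.48
eef_pos: [0.4995, 0.1217, 0.3401]
ee_rot: [-179.8, -0.5, -7.9]
force: [0.3, -0.9, 0.3]
finger_gap: -0.0001
```

Run:
```python
from tri import *
t=load("top");s=load("side")
crop(s,"pics/s37.png",265,130,365,230,8);crop(t,"pics/t37.png",290,140,390,250,7)
print("button",tri(t,s,(315.4,155.7),(274.7,168.1)))
from plant import robot;q=robot.sense();print(q['eef_pos'],q['ee_rot'],q['force'],q['finger_gap'])
```

```text
button (array([0.69198528, 0.01152596, 0.04647611]), np.float64(0.0031875610208351502))
[0.49960486 0.1203597  0.34001352] [-179.79064333   -0.49916739   -8.01330509] [-0.63439628  0.02426113 -1.01040079] -9.439077778113153e-05
```

View pics/s37.png

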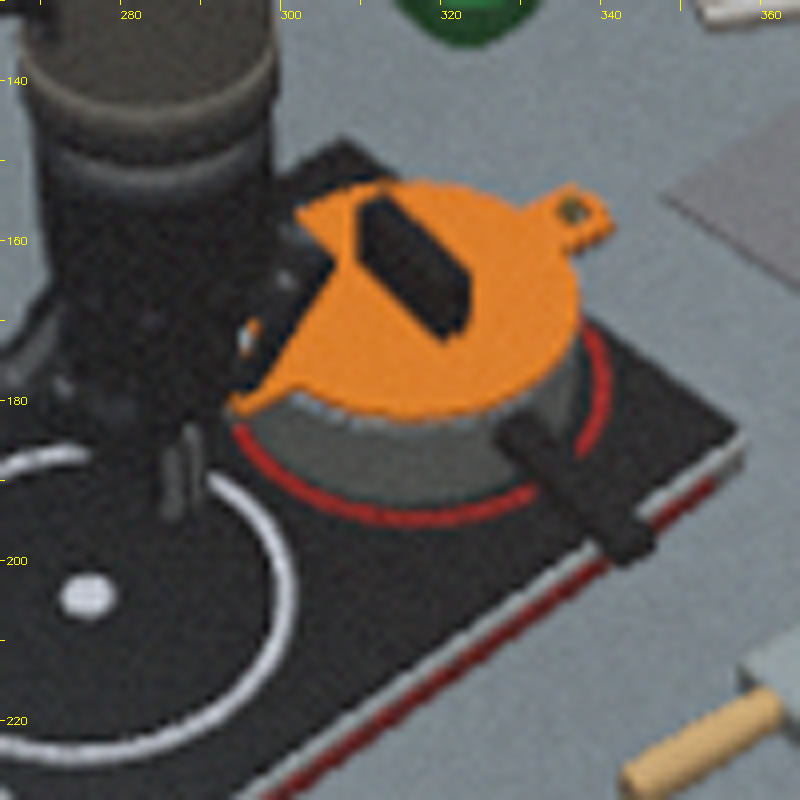

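View pics/t37.png

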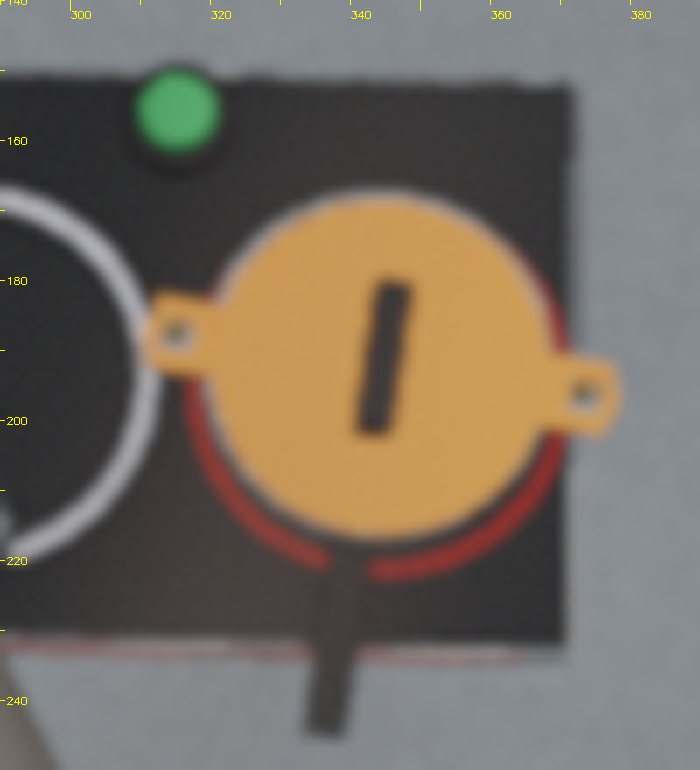

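The lid and pan are seated and centred. The button is at (0.692, 0.0115) with its top at z≈0.05. Going there with closed fingers.

send_rows --motion "2 -1 0 0 0 0 0;4 -2 0 0 0 0 0;6 -3.2 0 0 0 0 0;7.7 -4.3 0 0 0 0 0;7.7 -4.3 -1.5 0 0 0 0;7.7 -4.3 -3 0 0 0 0;7.7 -4.3 -3.6 0 0 0 0;7.7 -4.3 -3.6 0 0 0 0;7.7 -4.3 -3.6 0 0 0 0"

```text
clock: 44.7
eef_pos: [0.6928, 0.0127, 0.2518]
ee_rot: [-179.8, -0.6, -8.0]
force: [0.3, -0.1, 0.8]
finger_gap: -0.0
```

Run:
```python
from tri import *
t=load("top");s=load("side")
crop(s,"pics/s38.png",245,120,325,190,9)
from plant import robot;q=robot.sense();print(q['eef_pos'],q['ee_rot'],q['force'],q['finger_gap'])
```

```text
[0.69273214 0.01293416 0.25190725] [-179.75752273   -0.6628438    -8.01996529] [-0.40214498 -0.54476772 -0.5416601 ] -0.00019484433389830105
```

View pics/s38.png

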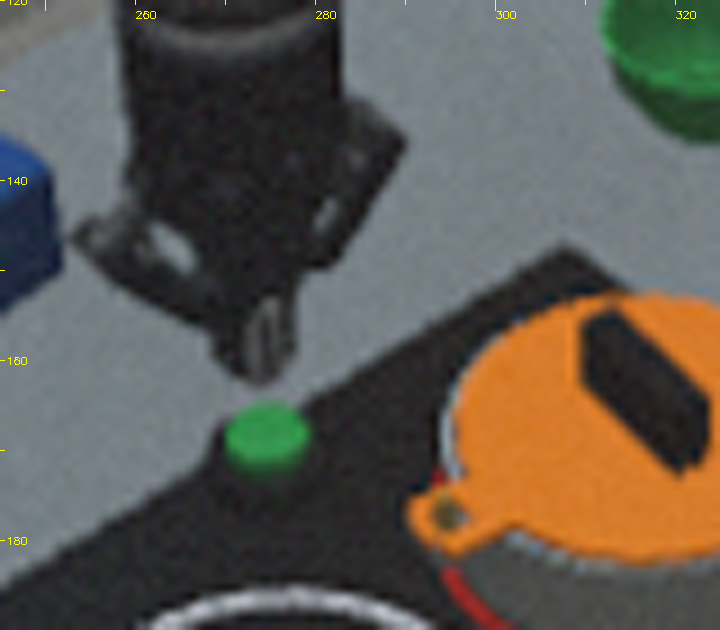

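send_rows --motion "0 0 -0.5 0 0 0 0;0 0 -0.9 0 0 0 0;0 0 -0.9 0 0 0 0"

```text
clock: 45.18
eef_pos: [0.6921, 0.0128, 0.2278]
ee_rot: [-179.8, -0.5, -8.0]
force: [0.3, 0.2, -0.3]
finger_gap: -0.0001
```

send_rows --motion "0 0 -0.1 0 0 0 0;0 0 -0.2 0 0 0 0;0 0 -0.2 0 0 0 0"

```text
clock: 45.55
eef_pos: [0.6923, 0.0129, 0.2231]
ee_rot: [-179.8, -0.5, -8.0]
force: [-0.6, -0.0, 3.2]
finger_gap: -0.0001
```

send_rows --motion "0 0 -0.1 0 0 0 0;0 0 -0.2 0 0 0 0;0 0 -0.2 0 0 0 0"

```text
clock: 45.92
eef_pos: [0.6923, 0.013, 0.2195]
ee_rot: [-179.8, -0.6, -8.0]
force: [-4.3, 0.2, 12.2]
finger_gap: -0.0001
```

send_rows --motion "0 0 -0.1 0 0 0 0;0 0 -0.1 0 0 0 0"

```text
clock: 46.18
eef_pos: [0.6923, 0.0131, 0.2193]
ee_rot: [-179.8, -0.6, -8.0]
force: [-7.9, -0.9, 19.1]
finger_gap: 0.0003
```

Run:
```python
from tri import *
s=load("side")
crop(s,"pics/s39.png",245,120,325,190,9)
from plant import robot;q=robot.sense();print(q['eef_pos'],q['force'])
```

```text
[0.69236672 0.01310622 0.21933495] [-7.58071246 -0.3544738  18.51100605]
```

View pics/s39.png

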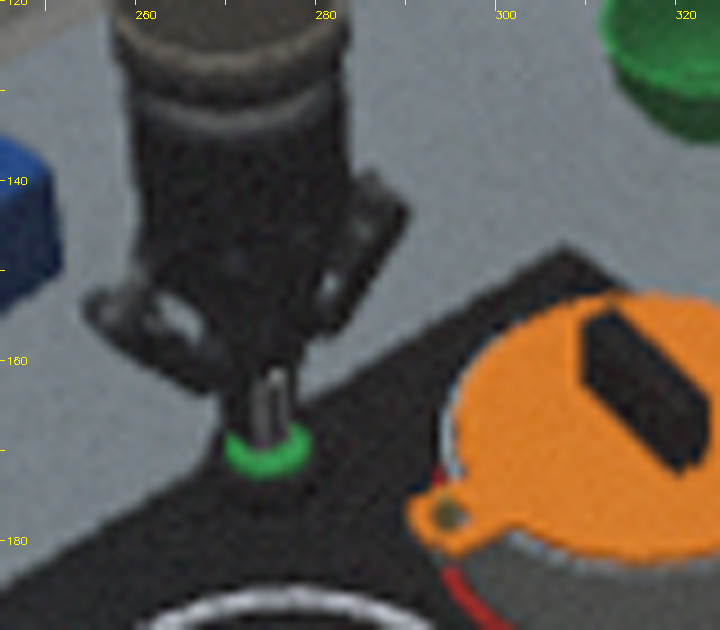

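Fingers are centred on the button, which is down and stiff at 19 N, so it has bottomed out. Retract straight up and clear.

send_rows --motion "0 0 0.5 0 0 0 0;0 0 1.5 0 0 0 0;0 0 3.5 0 0 0 0;0 0 6 0 0 0 0;-1 2 6 0 0 0 0;-2 4 6 0 0 0 0;-3 6 6 0 0 0 0;-3 8 6 0 0 0 0;-3 8 6 0 0 0 0;-3 8 6 0 0 0 0"

```text
clock: 47.48
eef_pos: [0.6175, 0.2126, 0.3689]
ee_rot: [-179.9, -0.6, -8.0]
force: [0.7, 0.3, 0.8]
finger_gap: -0.0002
```

Run:
```python
from tri import *
t=load("top");s=load("side")
crop(s,"pics/s40.png",245,120,365,220,6);crop(t,"pics/t40.png",290,140,390,250,7)
cv2.imwrite("pics/t41.png",t["frame"][:,:,::-1])
from plant import robot;q=robot.sense();print(q['clock'],q['eef_pos'],q['force'])
```

```text
47.575 [0.61787693 0.21125808 0.36897337] [0.76740405 0.53304736 0.58211463]
```

View pics/s40.png

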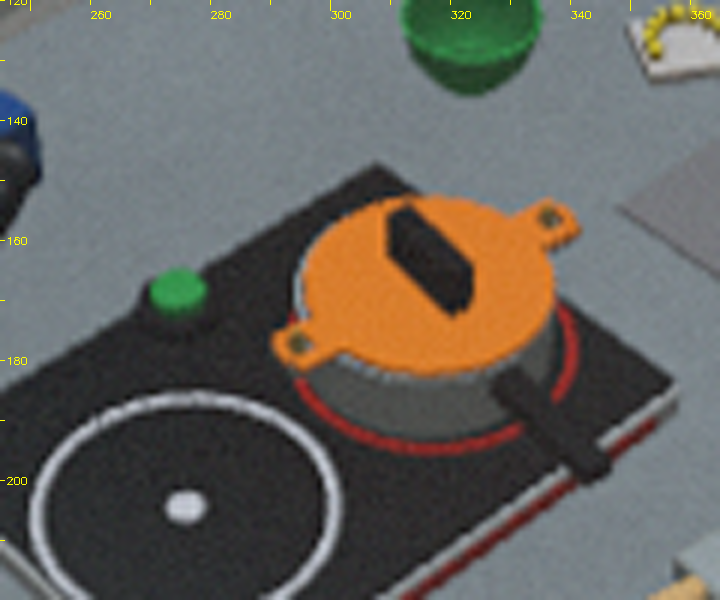

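View pics/t40.png

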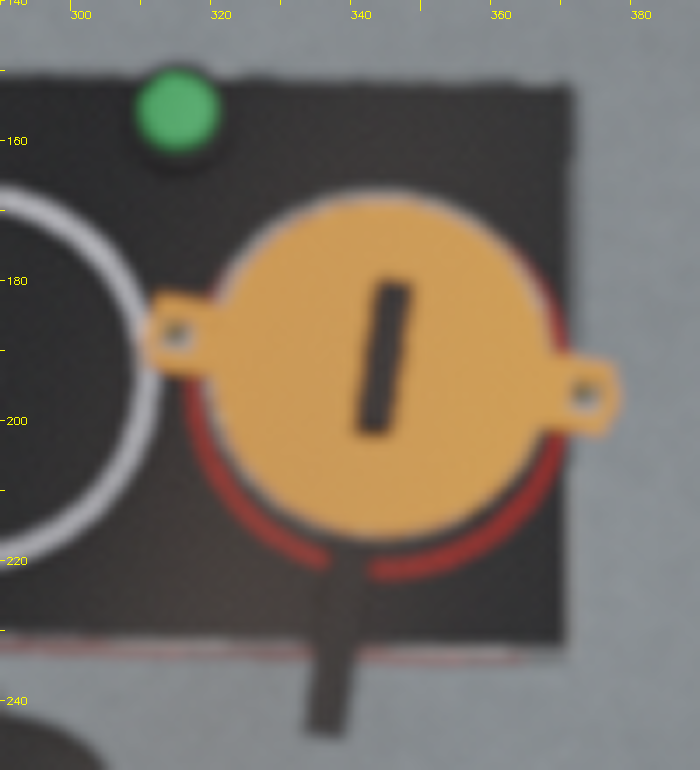

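View pics/t41.png

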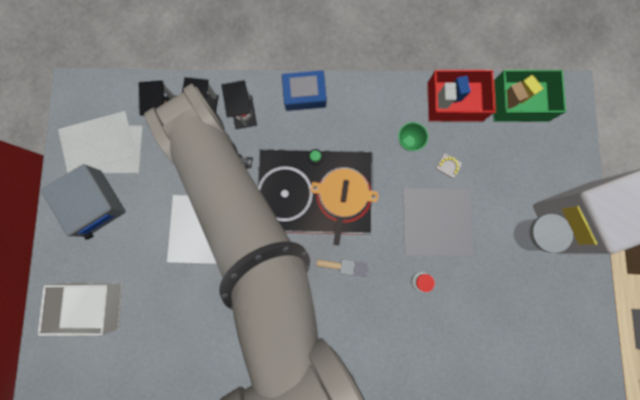

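The pan is covered and on the red ring, the button is up again, and the arm is clear. Handing in.

```bash
python3 -c "
from plant import robot
print(robot.close_job())"
```

```text
the job is handed in; nothing more can be done
None
```

I finished the job at about 47.6 s and handed it in; the simulator gave no verdict.

- **Loading:** I slid the pan by its handle to the white ring and laid all four blue plates in it. The fourth plate slipped off the stack and leaned at about 35°. I gripped the stack by its ends and slid it 20 mm sideways, and the next pictures showed all four plates lying flat.
- **Lid and return:** I set the orange lid over both pegs, slid the covered pan back to the red ring, and pressed the start button until it bottomed out at about 19 N.

**Last checks:**
- **Pan position:** by the top camera the pan was about 1 mm from the red ring's centre before I let go of it, and about 2 mm after.
- **Lid:** it lies flat on the rim with both pegs through the holes.
- **Button:** it has sprung back up, and the arm is well clear with no contact force.
- **Bystanders:** those in view have not visibly moved. In the last top picture the arm hides the white-toothed dental model and the spatula; I did not re-check them at the end.

**Less certain:**
- **Camera readings:** the two cameras and the arm's own readings differed by up to 5 mm. On the white ring the pan may have been 4–5 mm off centre, within the 15 mm allowed.
- **Plates:** I did not see them after the lid went on, so that they stayed flat during the slide back is assumed.

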